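# Dock the repaired phones and set the batch counter

## Task

Lift the coil tester off its charging pad and stand it upright in the middle of its narrow stand, and lay every repaired keypad phone that is on the bench on a charging pad of the two sloped docks, keypad up, one phone to a pad, centred on the pad and straight up the slope (either end may be uppermost). Turn the batch counter's knob until the number of phones stands centred in its window, and only when both are right push the power lever all the way over, away from the robot, to start the charge test; leave the other things on the bench where they are.

Things in the scene. Friction and masses are not known exactly. Their poses are not given: they have to be found in the camera images.
- phone1: keypad bar phone, black plastic, 112 (x) x 48 (y) x 14 (z) mm, 0.1 kg; origin at the centre of its underside, z up out of the keypad face, x along its length. Lies on its back on the bench at the start; reads None if it is not there in this run (2 to 4 phones are)
- phone2: keypad bar phone, black plastic, 112 (x) x 48 (y) x 14 (z) mm, 0.1 kg; origin at the centre of its underside, z up out of the keypad face, x along its length. Lies on its back on the bench at the start; reads None if it is not there in this run (2 to 4 phones are)
- phone3: keypad bar phone, black plastic, 112 (x) x 48 (y) x 14 (z) mm, 0.1 kg; origin at the centre of its underside, z up out of the keypad face, x along its length. Lies on its back on the bench at the start; reads None if it is not there in this run (2 to 4 phones are)
- phone4: keypad bar phone, black plastic, 112 (x) x 48 (y) x 14 (z) mm, 0.1 kg; origin at the centre of its underside, z up out of the keypad face, x along its length. Lies on its back on the bench at the start; reads None if it is not there in this run (2 to 4 phones are)
- dock_a: fixed charging dock: white sloped deck 134 mm long, 240 mm wide, rising away from the robot at 0.35 rad; its surface is 29 mm above the bench at the low near edge, 52 at the middle, 75 at the far edge. A grey ledge 8 mm high along the low edge begins 64 mm down-slope of the pad centres. Phones do not slide on the deck. Origin under the middle of the dock, x away from the robot
- dock_b: second charging dock, the same as dock_a
- pad_a1 (a point): point on the surface of the sloped deck of dock_a, centre of its charging pad on the left (+y) side (a ringed coil mark on a dark strip). Its x axis points up the slope, y along the dock's width to the left, z out of the deck, square to it. The other pad of this dock lies 108 mm away along y
- pad_a2 (a point): point on the surface of the sloped deck of dock_a, centre of its charging pad on the right (-y) side (a ringed coil mark on a dark strip). Its x axis points up the slope, y along the dock's width to the left, z out of the deck, square to it. The other pad of this dock lies 108 mm away along y
- pad_b1 (a point): point on the surface of the sloped deck of dock_b, centre of its charging pad on the left (+y) side (a ringed coil mark on a dark strip). Its x axis points up the slope, y along the dock's width to the left, z out of the deck, square to it. The other pad of this dock lies 108 mm away along y
- pad_b2 (a point): point on the surface of the sloped deck of dock_b, centre of its charging pad on the right (-y) side (a ringed coil mark on a dark strip). Its x axis points up the slope, y along the dock's width to the left, z out of the deck, square to it. The other pad of this dock lies 108 mm away along y
- tester: coil tester, grey, 0.12 kg: puck of 56 mm diameter, 14 mm thick, with an upright bar grip on top, 50 mm long (x), 14 mm thick (y), from 14 to 46 mm above the underside. Origin at the centre of its underside, z up through the grip. At the start it sits on a pad of dock_a, on the slope
- stand_top (a point): middle of the top of the tester's stand: a rubber-topped disc of 40 mm diameter, 70 mm above the bench, on an 18 mm post with a foot of 70 mm diameter; fixed
- counter: fixed batch counter: grey case 150 x 150 mm, top 41 mm above the bench, origin under its middle, x away from the robot. Black bar knob in the middle; a window 34 (x) x 28 (y) mm, centred 53 mm beyond the knob's axis in x, shows one number (0 to 9) of the white drum below, its head away from the robot
- dial_grip (a point): point on the axis of the counter's knob, 64.5 mm above the bench, turning with it. The knob is an upright bar 50 mm long (x of this point), 14 mm thick (y), its top 79.5 mm above the bench; it stands on a disc of 24 mm radius whose top is 45.5 mm above the bench
- drum (a joint): angle of the number drum and its knob, rad: number n is centred in the window at n x 0.6283; runs from 0 (number 0) to 5.655 (number 9), stops at both ends, grows as the knob turns counter-clockwise seen from above; light friction (0.06 N m), no clicks, stays where left. Starts between 6 and 9
- power_base: block of the power lever, fixed, 70 (x) x 50 (y) x 25 mm, origin under its middle; its x axis is the way the lever is thrown, roughly away from the robot
- power_tip (a point): centre of the black ball (26 mm) at the lever's end; the lever is a 10 mm rod, 80 mm from its pivot to this point; the pivot lies 22 mm above the bench over the block's middle
- power (a joint): lever angle, rad: 0 leans towards the robot by 0.5 rad from upright (off), 1.0 leans away from the robot by 0.5 rad (on, all the way); light friction, stays where it is left
- flux_bottle: small bottle of 48 mm diameter, 110 mm tall, origin under its middle. Not part of the job
- solder_spool: metal spool of 54 mm diameter, 36 mm tall, origin under its middle. Not part of the job
- tape_roll: tape ring of 72 mm diameter, 20 mm tall, origin under its middle. Not part of the job
- tweezers: steel tweezers 120 mm long, lying, 6 mm high. Not part of the job
- suction_cup: suction cup of 60 mm diameter with a bar handle, 42 mm tall. Not part of the job
- screw_jar: jar of 60 mm diameter, 60 mm tall. Not part of the job
There are look-alikes about, which are no part of the job. Leave any red look-alike of the phone3 alone.

How it is judged:
By the outcome, as a careful person would: the job done as asked, in the order asked, and still so for the second after the job is handed in, with the robot touching nothing.
Of phone2, phone3, phone4 only 1 to 3 are there at a start; the rules pass over those that are not, and their reading is None.
At some moment in a run one of phone1, phone2, phone3, phone4 may be knocked a few centimetres aside while the robot is not near it.
It also fails if it takes over 210 s, if anything falls off the work surface, if the arm or the gripper's body presses on something with over 40 N, if the wrist force passes 120 N, or if a joint passes its speed limit or range.

## Robot

A 6-joint arm with a two-finger parallel gripper is mounted at the origin on the work surface. World frame = base frame: x ahead of the robot, y to its left, z up, the work surface at z = 0. Lengths are in m, angles in degrees, forces in N, time in s.
With the tool pointing down it reaches from about 0.35 to 0.875 m from the base axis. Payload 4.2 kg.
Tool frame: the origin (TCP) lies at the very end of the fingers, on their centre line; the grasp point (between the pads) lies 19 mm behind it; z points along the fingers, y is the line along which they close (so a half turn about z gives the same grasp; the last joint's range is limited). The gripper opens to 87 mm and grips with 3 to 60 N. Pads are 19 mm wide; open, the fingers measure 117 mm over their backs; the gripper's body (75 mm by 190 mm) begins 51 mm behind the grasp point.
Start: joints at [85.577, 22.042, 0.453, 0, -68.411, -14.817], TCP at [0.206, 0.59, 0.223] pointing down, gripper open.
Joint ranges: [-179.83, 179.83], [-69.29, 118.12], [-61.27, 80.66], [-181.25, 117.63], [-171.15, -9.14], [-177.46, 177.46]. Speed limits (degrees/s): [159.86, 159.86, 180, 180, 180, 180].

## Interface

Orientations are given as a 3x3 rotation matrix whose columns are the frame's x, y, z axes.
In Python, from station import * gives the robot as it stands.
- The arm moves only by the shell command python3 -m pendant 'ROWS'. ROWS is JSON, a list of rows, each an object of numbers: "x", "y", "z": the shift along the world's x, y, z normalised to -1 to 1, where 1 is 250 mm; "rx", "ry", "rz": the turn, a rotation vector about the world's x, y, z normalised to -1 to 1, where 1 is 180 degrees; "claw": the opening, from 0 (shut) to 1 (fully open). A call has exactly 8 rows; each row is the pose to reach, as a shift and turn from the pose commanded when the call began, turning the shorter way round; what a row does not reach only later rows make up. A row lasts 1/8 s, in which the tool goes at most 62.5 mm and 10.7 degrees, less where a joint would pass 70% of its speed; a pose out of reach is approached as far as the arm can. A call with a number of a shift or a turn outside -1 to 1 is refused whole. A call with a gripper value outside its range is refused whole. The fingers move at their own pace and stop on an object; the grip force is fixed at half the most. Time passes only in rows, so rows that repeat a pose let the fingers close, or fill a call up. It gives the time, the measured TCP pose, the force, the opening and the grip force at its end, in the units of the state.
- sense(): the state, without advancing time (a new reading comes with each control period).
- capture(name): name is "side" or "top" or "wrist"; returns a dict with "color" (400x640x3 uint8, red, green, blue), "mtx" (3x3 intrinsics, pixels), "world_to_cam" (4x4, takes a point from world to camera coordinates). Camera axes: x right, y up, looking along -z (the intrinsics and any distortion apply to the point x, -y, -z); pixel columns grow to the right and rows downward; lengths in m; the calibration is good to about 2 mm. A picture is of the moment at which its call begins. There is no depth.
- finish_job(): hands the job in; it is judged then, once.
Trained networks look in a picture, given as the dict that the camera call returned (one of the last four; its "shot" number tells which), for a name from the list of things; names that differ only in an ending like _2 or _b are one class to them, and where a whole thing is asked for, a point or a joint stands for the part that bears it (a point fixed in the world has none). Each returns a list of dicts, best first, with "conf" (0 to 1); they miss things now and then, are a little off and sometimes report something else, mostly with a low value. They report only what shows in the picture. A call takes as long as a camera call. They do not tell look-alikes from the thing itself.
- search_frame(picture, label): "centre" ([column, row] in pixels, amid what is visible of it).
- regions_of(picture, label): "region" (400x640 bool, what is visible of it) and "centre" ([column, row] in pixels, amid what is visible of it).
The state is a dict: "time_s": time; "joints": joint angles; "joint_velocities": joint speeds; "effort": joint torques, N m; "tcp_pos": TCP position; "ee_rot": TCP orientation; "wrist_force": force on the tool from outside, world axes, zero at the start; "moment": the same for the moment, N m; "gripper_width": opening from 0.0 (shut) to 1.0 (fully open); "gripper_force": force on a finger pad.
Only numpy, scipy, OpenCV 4.12 (cv2) and the standard library are available. Lean on these libraries where they do the work, as an engineer would, in place of code of your own. Each camera call takes 0.05 s, during which the arm holds its last target. There are 200 camera calls.

## Working session

There is one attempt and no reset: what is moved stays moved. The work goes in short steps, Python scripts to look and compute and a shell command to move; the robot and the scene stay as the last step left them, time stands still between calls to the robot, and variables do not carry over. Pictures are saved under pics/ and viewed, at most 14 in all, crops included, and the job is handed in when it is done.

```bash
mkdir -p pics
cat > h.py <<'E'
from station import *
import numpy as np, cv2
def ray(p,uv):
    W=np.array(p["world_to_cam"]);K=np.array(p["mtx"]);R=W[:3,:3];c=-R.T@W[:3,3]
    d=np.linalg.inv(K)@np.array([uv[0],uv[1],1.]);d=R.T@np.array([d[0],-d[1],-d[2]])
    return c,d
def at(p,uv,z):
    c,d=ray(p,uv);return c+d*(z-c[2])/d[2]
def proj(p,X):
    W=np.array(p["world_to_cam"]);K=np.array(p["mtx"]);q=W[:3,:3]@np.array(X)+W[:3,3]
    v=K@np.array([q[0],-q[1],-q[2]]);return v[:2]/v[2]
def save(p,n,crop=None,s=1):
    im=p["color"][:,:,::-1]
    if crop: im=im[crop[1]:crop[3],crop[0]:crop[2]]
    cv2.imwrite("pics/"+n,cv2.resize(im,None,fx=s,fy=s,interpolation=cv2.INTER_CUBIC))
E
python3 - <<'E'
from h import *
s=sense();print(s)
t=capture("top");save(t,"top.png",None,1.25);d=capture("side");save(d,"side.png",None,1.25)
for p in(t,d):
  c,_=ray(p,(320,200));print(c,p.keys())
  for n in["phone1","dock_a","tester","stand_top","counter","dial_grip","power_base","power_tip"]:
    try:print(n,[(np.round(r["centre"]).tolist(),round(r["conf"],2),np.round(at(p,r["centre"],0.02)[:2],3).tolist()) for r in search_frame(p,n)])
    except Exception as e:print(n,e)
E
```

```text
{'time_s': 0.0, 'joints': array([ 8.55780736e+01,  2.20902152e+01,  3.80353576e-01, -3.10585711e-02,
       -6.84097489e+01, -1.48152892e+01]), 'joint_velocities': array([ 0.03472766, -0.05853514, -0.01793829, -0.00960614,  0.03823709,
        0.07730834]), 'effort': array([ 1.28542510e-03, -3.90662992e+01,  1.87401223e+01,  4.21974108e+00,
        1.10019822e-02, -1.89561542e-04]), 'tcp_pos': array([0.205712  , 0.58954354, 0.2214639 ]), 'ee_rot': array([[ 9.44096664e-01, -3.29668088e-01, -6.63492545e-04],
       [-3.29668752e-01, -9.44094456e-01, -2.04247037e-03],
       [ 4.69376689e-05,  2.14702223e-03, -9.99997694e-01]]), 'wrist_force': array([-0.32605954,  0.18360272, -0.06955978]), 'moment': array([0.00542994, 0.0545004 , 0.0387357 ]), 'gripper_force': 0.0, 'gripper_width': 0.999375417064808}
[ 0.41193276 -0.02743302  1.2881721 ] dict_keys(['color', 'mtx', 'world_to_cam', 'shot'])
phone1 [([188.0, 273.0], 0.96, [0.301, 0.358]), ([229.0, 226.0], 0.89, [0.436, 0.247]), ([238.0, 285.0], 0.79, [0.27, 0.218]), ([286.0, 223.0], 0.72, [0.443, 0.086]), ([399.0, 238.0], 0.7, [0.404, -0.
[... 685 characters left out ...]
.91, [0.299, 0.341]), ([272.0, 206.0], 0.88, [0.425, 0.077]), ([305.0, 236.0], 0.66, [0.435, -0.08]), ([328.0, 281.0], 0.57, [0.396, -0.238]), ([394.0, 245.0], 0.4, [0.612, -0.256])]
dock_a [([339.0, 191.0], 0.81, [0.624, 0.005]), ([289.0, 146.0], 0.59, [0.625, 0.29]), ([313.0, 329.0], 0.17, [0.286, -0.326])]
tester [([389.0, 318.0], 0.62, [0.448, -0.413]), ([322.0, 176.0], 0.56, [0.625, 0.095])]
stand_top []
counter [([397.0, 245.0], 0.65, [0.619, -0.258]), ([392.0, 256.0], 0.63, [0.581, -0.278])]
dial_grip [([398.0, 246.0], 0.92, [0.618, -0.263])]
power_base [([391.0, 319.0], 0.79, [0.45, -0.418])]
power_tip [([379.0, 311.0], 0.72, [0.442, -0.383]), ([392.0, 255.0], 0.69, [0.583, -0.276])]
```

View pics/top.png

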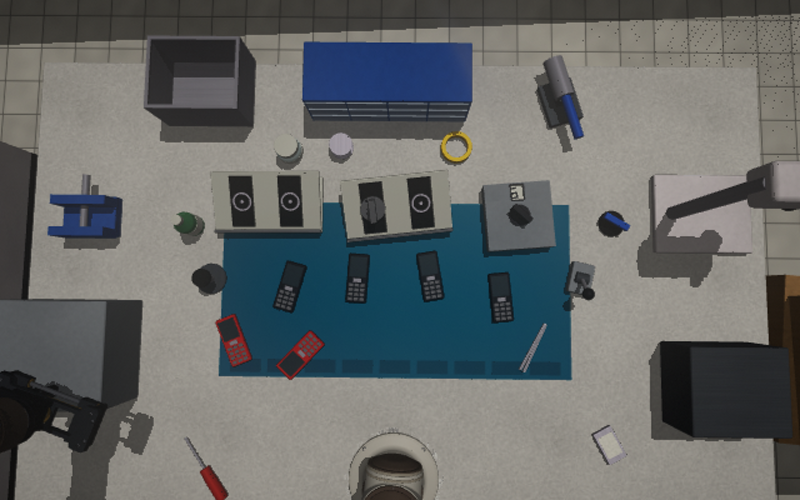

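View pics/side.png

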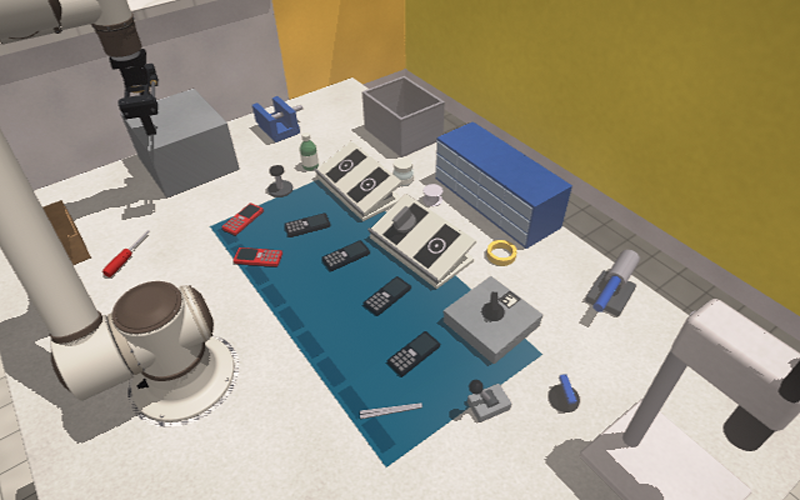

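Top view: four black phones at scaled pixels (290,286), (357,278), (430,276) and (500,297), plus two red look-alikes on the left. Dock_a is the central dock, with the tester on its left pad at (373,208). Dock_b is on the left, the stand is at (208,278), the counter at (519,214) and the lever at (580,280). That makes 4 phones, so the counter goes to 4.

```bash
cat >> h.py <<'E'
def phones(p,z=0.014,show=True):
    o=[]
    for r in regions_of(p,"phone1"):
        m=r["region"]; 
        if m.sum()<30: continue
        col=p["color"][m].mean(0)
        ys,xs=np.nonzero(m)
        P=np.array([at(p,(x,y),z)[:2] for x,y in zip(xs,ys)],np.float32)*1000
        (c,sz,a)=cv2.minAreaRect(P); 
        if sz[0]<sz[1]: a+=90
        o.append((np.round(c,1).tolist(),np.round(sz).tolist(),round((a+90)%180-90,1),col.round().tolist(),round(r["conf"],2)))
    return o
E
python3 - <<'E'
from h import *
t=capture("top");
for o in phones(t):print(o)
for n,uv,z in[("b1",(242,201),.052),("b2",(290,201),.052),("a2",(421,203),.052),("tester",(373,208),.08)]:
  print(n,at(t,np.array(uv)/1.25,z))
d=capture("side")
for n,uv,z in[("b1",(346,166),.052),("b2",(368,184),.052),("a2",(437,245),.052),("stand",(279,170),.07),("ball",(476,386),.1)]:
  print(n,at(d,np.array(uv)/1.25,z))
print("stand",at(t,(167,221),.07),"ball",at(t,np.array((588,294))/1.25,.085),at(t,np.array((580,279))/1.25,.02))
w=capture("wrist");c,v=ray(w,(320,200));print(c,v,w["mtx"])
s=sense();print(s["ee_rot"].T@(c-s["tcp_pos"]), s["ee_rot"].T@v)
big=cv2.resize(t["color"][130:260,120:500,::-1],None,fx=2.1,fy=2.1,interpolation=cv2.INTER_CUBIC);cv2.imwrite("pics/topz.png",big)
E
```

```text
([447.5, 87.5], [47.0, 111.0], -4.4, [39.0, 44.0, 48.0], 0.9)
([453.0, -76.6], [111.0, 46.0], 8.8, [42.0, 47.0, 51.0], 0.88)
([407.6, -236.2], [113.0, 51.0], 5.9, [39.0, 45.0, 50.0], 0.8)
([273.1, 213.0], [48.0, 112.0], -43.7, [87.0, 44.0, 46.0], 0.75)
([304.2, 365.4], [109.0, 47.0], 23.1, [89.0, 46.0, 47.0], 0.58)
([426.6, 241.4], [50.0, 114.0], -16.0, [36.0, 41.0, 45.0], 0.55)
b1 [0.6149484  0.34499075 0.052     ]
b2 [0.61583161 0.2373456  0.052     ]
a2 [ 0.6137231  -0.05569427  0.052     ]
tester [0.5972689  0.04955781 0.08      ]
b1 [0.6102015  0.34059768 0.052     ]
b2 [0.61401596 0.23676681 0.052     ]
a2 [ 0.61456499 -0.05542144  0.052     ]
stand [0.44424746 0.41431013 0.07      ]
ball [ 0.41225392 -0.41382698  0.1       ]
stand [0.44553044 0.40647675 0.07      ] ball [ 0.41481202 -0.41298416  0.085     ] [ 0.44853415 -0.41645565  0.02      ]
[0.27800493 0.56473194 0.3848312 ] [-0.26431523  0.1034831  -0.95893335] [[338.08530528   0.         323.35999236]
 [  0.         338.08530528 198.28636899]
 [  0.           0.           1.        ]]
[ 0.07644867  0.00019722 -0.16225513] [-0.28364181 -0.01055174  0.95893714]
```

View pics/topz.png

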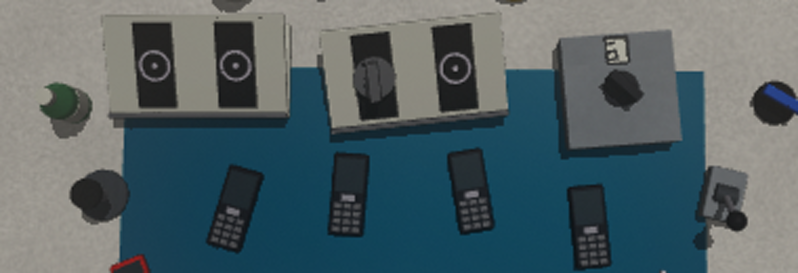

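Dock_a is yawed about +5.5° and dock_b about 0°. Rings are at zoomed pixels (154,66), (235,66) and (455,68). Moving toward the tester.

```bash
python3 -m pendant '[{"x":0.68,"y":-1,"z":0.3,"rz":0.107,"claw":1},{"x":0.68,"y":-1,"z":0.3,"rz":0.107,"claw":1},{"x":0.68,"y":-1,"z":0.3,"rz":0.107,"claw":1},{"x":0.68,"y":-1,"z":0.3,"rz":0.107,"claw":1},{"x":0.68,"y":-1,"z":0.3,"rz":0.107,"claw":1},{"x":0.68,"y":-1,"z":0.3,"rz":0.107,"claw":1},{"x":0.68,"y":-1,"z":0.3,"rz":0.107,"claw":1},{"x":0.68,"y":-1,"z":0.3,"rz":0.107,"claw":1}]'
python3 -m pendant '[{"x":0.68,"y":-0.8,"z":0,"claw":1},{"x":0.68,"y":-0.8,"z":0,"claw":1},{"x":0.68,"y":-0.8,"z":0,"claw":1},{"x":0.68,"y":-0.8,"z":0,"claw":1},{"x":0.68,"y":-0.8,"z":0,"claw":1},{"x":0.68,"y":-0.8,"z":0,"claw":1},{"x":0.68,"y":-0.8,"z":0,"claw":1},{"x":0.68,"y":-0.8,"z":0,"claw":1}]'
python3 - <<'E'
from h import *
w=capture("wrist");save(w,"w1.png",None,1.25)
import pickle;pickle.dump(w,open("w1.pkl","wb"));print(sense()["ee_rot"].round(3),sense()["tcp_pos"])
for r in regions_of(w,"tester"):
  print(r["centre"],r["conf"],r["region"].sum())
E
```

```text
[[ 0.944 -0.33  -0.   ]
 [-0.33  -0.944  0.   ]
 [-0.    -0.    -1.   ]] [0.20593395 0.590085   0.22255756]$[0]: bad value
$[0]: bad value
```

View pics/w1.png

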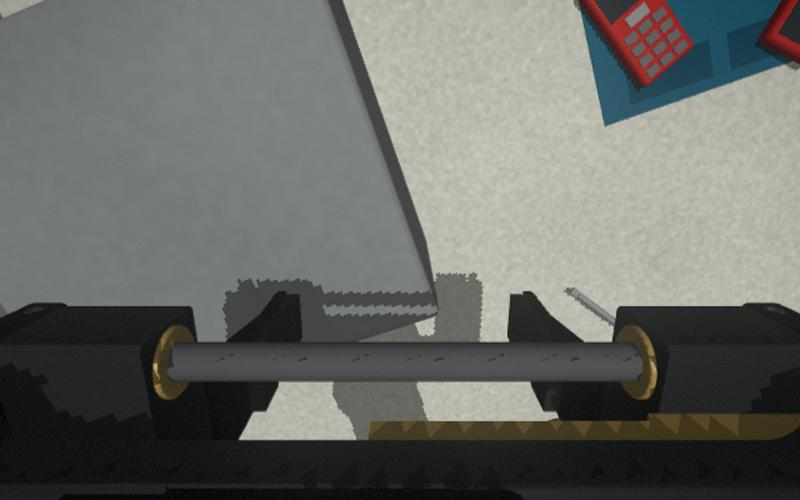

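Wrist view: nothing useful yet, because both moves were refused. The fingers fill the bottom of the frame and tool +x is image-up. I'll include all the keys.

```bash
python3 -m pendant '[{"x":0.68,"y":-1,"z":0.3,"rx":0,"ry":0,"rz":0.107,"claw":1},{"x":0.68,"y":-1,"z":0.3,"rx":0,"ry":0,"rz":0.107,"claw":1},{"x":0.68,"y":-1,"z":0.3,"rx":0,"ry":0,"rz":0.107,"claw":1},{"x":0.68,"y":-1,"z":0.3,"rx":0,"ry":0,"rz":0.107,"claw":1},{"x":0.68,"y":-1,"z":0.3,"rx":0,"ry":0,"rz":0.107,"claw":1},{"x":0.68,"y":-1,"z":0.3,"rx":0,"ry":0,"rz":0.107,"claw":1},{"x":0.68,"y":-1,"z":0.3,"rx":0,"ry":0,"rz":0.107,"claw":1},{"x":0.68,"y":-1,"z":0.3,"rx":0,"ry":0,"rz":0.107,"claw":1}]' && 
python3 -m pendant '[{"x":0.68,"y":-0.8,"z":0,"rx":0,"ry":0,"rz":0,"claw":1},{"x":0.68,"y":-0.8,"z":0,"rx":0,"ry":0,"rz":0,"claw":1},{"x":0.68,"y":-0.8,"z":0,"rx":0,"ry":0,"rz":0,"claw":1},{"x":0.68,"y":-0.8,"z":0,"rx":0,"ry":0,"rz":0,"claw":1},{"x":0.68,"y":-0.8,"z":0,"rx":0,"ry":0,"rz":0,"claw":1},{"x":0.68,"y":-0.8,"z":0,"rx":0,"ry":0,"rz":0,"claw":1},{"x":0.68,"y":-0.8,"z":0,"rx":0,"ry":0,"rz":0,"claw":1},{"x":0.68,"y":-0.8,"z":0,"rx":0,"ry":0,"rz":0,"claw":1}]'
python3 - <<'E'
from h import *
w=capture("wrist");save(w,"w1.png",None,1.25)
import pickle;pickle.dump(w,open("w1.pkl","wb"));print(sense()["ee_rot"].round(3),sense()["tcp_pos"])
for r in regions_of(w,"tester"):
  print(r["centre"],r["conf"],r["region"].sum())
E
```

```text
time_s: 2.2
tcp_pos: [0.3753, 0.3408, 0.2969]
ee_rot: [[1.0, 0.002, -0.001], [0.002, -1.0, -0.001], [-0.001, 0.001, -1.0]]
wrist_force: [-1.0, -0.3, 0.4]
gripper_width: 0.999
gripper_force: 0.0
time_s: 3.2
tcp_pos: [0.5452, 0.1415, 0.2978]
ee_rot: [[1.0, 0.003, 0.0], [0.003, -1.0, 0.0], [0.0, -0.0, -1.0]]
wrist_force: [-0.6, 1.0, 0.8]
gripper_width: 0.997
gripper_force: 0.0
[[ 1.     0.003  0.   ]
 [ 0.003 -1.     0.   ]
 [ 0.    -0.    -1.   ]] [0.54529907 0.14129031 0.29786846]
[402.3, 123.7] 0.78 2022
```

View pics/w1.png

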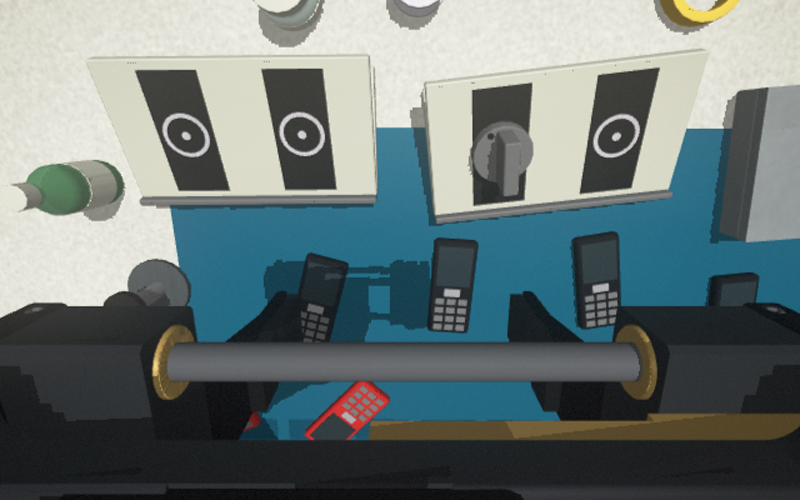

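The wrist view covers both docks: rings b1 (186,135), b2 (302,134) and a2 (617,135), tester at (502,150). I'll compute the pads and overlay a tester model to get its yaw.

Run:
```python
from h import *
import pickle;w=pickle.load(open("w1.pkl","rb"))
q=lambda uv,z:at(w,np.array(uv)/1.25,z)
P={n:q(uv,.052) for n,uv in[("b1",(186,135)),("b2",(302,134)),("a2",(617,135))]}
for n in P:print(n,P[n].round(4))
ya=[]
for a,b in[((88,58),(369,55)),((426,82),(706,50))]:
  A,B=q(a,.075),q(b,.075);d=A-B;print(A,B,np.linalg.norm(d),np.degrees(np.arctan2(-d[0],d[1])));ya.append(np.arctan2(-d[0],d[1]))
d=P["b1"]-P["b2"];print("b yaw rings",np.degrees(np.arctan2(-d[0],d[1])),np.linalg.norm(d))
a=ya[1];Rz=np.array([[np.cos(a),-np.sin(a),0],[np.sin(a),np.cos(a),0],[0,0,1]])
t=.35;Ry=np.array([[np.cos(t),0,-np.sin(t)],[0,1,0],[np.sin(t),0,np.cos(t)]])
R=Rz@Ry;a1=P["a2"]+R@[0,.108,0];print("a1",a1,R.round(3))
im=w["color"][:,:,::-1];c=(360,80,450,180);s=6
big=[]
for y in(-12,0,12):
  z=cv2.resize(im[c[1]:c[3],c[0]:c[2]],None,fx=s*.48,fy=s*.48*2/1.5,interpolation=cv2.INTER_CUBIC) if 0 else cv2.resize(im[c[1]:c[3],c[0]:c[2]],None,fx=2.9,fy=2.9,interpolation=cv2.INTER_CUBIC)
  yr=np.radians(y);T=R@np.array([[np.cos(yr),-np.sin(yr),0],[np.sin(yr),np.cos(yr),0],[0,0,1]])
  for h in(.014,.046):
    pts=[proj(w,a1+T@[sx*.025,sy*.007,h]) for sx,sy in((1,1),(1,-1),(-1,-1),(-1,1))]
    cv2.polylines(z,[np.round((np.array(pts)-c[:2]+.5)*2.9).astype(int)],True,(0,255,0) if h>.02 else (0,0,255),1)
  big.append(z)
cv2.imwrite("pics/ov.png",np.hstack(big))
```

```text
b1 [0.6125 0.3454 0.052 ]
b2 [0.6136 0.2371 0.052 ]
a2 [ 0.6133 -0.0568  0.052 ]
[0.67536588 0.40741036 0.075     ] [0.67811699 0.17135581 0.075     ] 0.23607058154043317 0.667725365142508
[0.65705769 0.12325016 0.075     ] [ 0.68247384 -0.1101265   0.075     ] 0.23475656474609816 6.215365971632618
b yaw rings 0.5888705582440387 0.10836747194634684
a1 [0.60160459 0.05060835 0.052     ] [[ 0.934 -0.108 -0.341]
 [ 0.102  0.994 -0.037]
 [ 0.343  0.     0.939]]
```

View pics/ov.png

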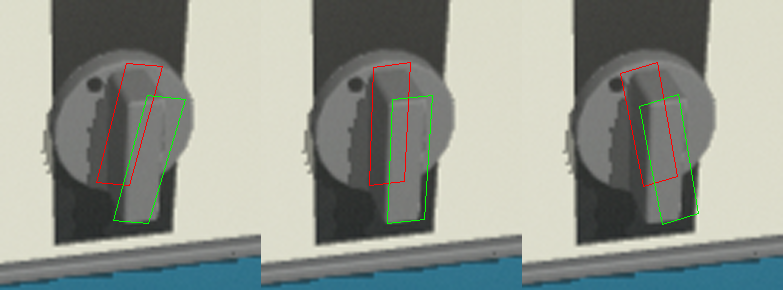

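Yaw 0 in the dock frame fits the tester's bar, so the grasp follows dock_a's axes.

```bash
cat >> h.py <<'E'
from scipy.spatial.transform import Rotation as Ro
PAD=dict(a1=((.6016,.0506,.052),6.2),a2=((.6133,-.0568,.052),6.2),b1=((.6125,.3454,.052),.6),b2=((.6136,.2371,.052),.6))
def Rt(yaw,tilt=0): return Ro.from_euler('z',yaw,degrees=True)*Ro.from_euler('y',-tilt,degrees=True)*Ro.from_matrix(np.diag([1,-1,-1.]))
def onpad(n,h,dx=0):
    p,y=PAD[n];R=Rt(y,20.05).as_matrix();return np.array(p)-R[:,2]*h+R[:,0]*dx,Ro.from_matrix(R)
def rows(*seq,start=None):
    "relative values of successive poses, each its own call"
    s=sense();p,R=start or (s["tcp_pos"],Ro.from_matrix(s["ee_rot"]))
    for P,Q in seq:
        v=(Q*R.inv()).as_rotvec()/np.pi
        print("xyz",np.round((np.array(P)-p)/.25,3),"r",np.round(v,4)); p,R=np.array(P),Q
E
python3 - <<'E'
from h import *
rows(onpad("a1",.11),onpad("a1",.017))
E
```

```text
xyz [ 0.075 -0.378 -0.57 ] r [ 0.0061 -0.1111  0.0334]
xyz [ 0.127  0.014 -0.349] r [0. 0. 0.]
```

```bash
python3 -m pendant '[{"x":0.075,"y":-0.374,"z":-0.1,"rx":0.006,"ry":-0.111,"rz":0.0334,"claw":1},{"x":0.075,"y":-0.374,"z":-0.1,"rx":0.006,"ry":-0.111,"rz":0.0334,"claw":1},{"x":0.075,"y":-0.374,"z":-0.3,"rx":0.006,"ry":-0.111,"rz":0.0334,"claw":1},{"x":0.075,"y":-0.374,"z":-0.57,"rx":0.006,"ry":-0.111,"rz":0.0334,"claw":1},{"x":0.075,"y":-0.374,"z":-0.57,"rx":0.006,"ry":-0.111,"rz":0.0334,"claw":1},{"x":0.075,"y":-0.374,"z":-0.57,"rx":0.006,"ry":-0.111,"rz":0.0334,"claw":1},{"x":0.075,"y":-0.374,"z":-0.57,"rx":0.006,"ry":-0.111,"rz":0.0334,"claw":1},{"x":0.075,"y":-0.374,"z":-0.57,"rx":0.006,"ry":-0.111,"rz":0.0334,"claw":1}]' && 
python3 -m pendant '[{"x":0.032,"y":0.004,"z":-0.087,"rx":0,"ry":0,"rz":0,"claw":1},{"x":0.064,"y":0.007,"z":-0.175,"rx":0,"ry":0,"rz":0,"claw":1},{"x":0.095,"y":0.01,"z":-0.262,"rx":0,"ry":0,"rz":0,"claw":1},{"x":0.127,"y":0.014,"z":-0.349,"rx":0,"ry":0,"rz":0,"claw":1},{"x":0.127,"y":0.014,"z":-0.349,"rx":0,"ry":0,"rz":0,"claw":1},{"x":0.127,"y":0.014,"z":-0.349,"rx":0,"ry":0,"rz":0,"claw":0},{"x":0.127,"y":0.014,"z":-0.349,"rx":0,"ry":0,"rz":0,"claw":0},{"x":0.127,"y":0.014,"z":-0.349,"rx":0,"ry":0,"rz":0,"claw":0}]'
python3 - <<'E'
from h import *
rows((np.array([.5454,.047,.28]),Rt(0)),([.40,.28,.28],Rt(0)))
E
```

```text
time_s: 4.3
tcp_pos: [0.566, 0.0473, 0.1573]
ee_rot: [[0.933, 0.107, 0.344], [0.1, -0.994, 0.038], [0.346, -0.001, -0.938]]
wrist_force: [0.2, -0.2, 0.1]
gripper_width: 1.001
gripper_force: 0.0
time_s: 5.3
tcp_pos: [0.5969, 0.0504, 0.0689]
ee_rot: [[0.934, 0.106, 0.342], [0.1, -0.994, 0.037], [0.344, -0.001, -0.939]]
wrist_force: [-0.4, 0.1, 0.5]
gripper_width: 0.744
gripper_force: 0.0
xyz [-0.206 -0.014  0.844] r [-0.0062  0.1116 -0.0335]
xyz [-0.582  0.932  0.   ] r [0. 0. 0.]
```

```bash
python3 -m pendant '[{"x":0,"y":0,"z":0,"rx":0,"ry":0,"rz":0,"claw":0},{"x":0,"y":0,"z":0,"rx":0,"ry":0,"rz":0,"claw":0},{"x":0,"y":0,"z":0,"rx":0,"ry":0,"rz":0,"claw":0},{"x":0,"y":0,"z":0,"rx":0,"ry":0,"rz":0,"claw":0},{"x":0,"y":0,"z":0,"rx":0,"ry":0,"rz":0,"claw":0},{"x":0,"y":0,"z":0,"rx":0,"ry":0,"rz":0,"claw":0},{"x":0,"y":0,"z":0,"rx":0,"ry":0,"rz":0,"claw":0},{"x":0,"y":0,"z":0,"rx":0,"ry":0,"rz":0,"claw":0}]' && 
python3 -m pendant '[{"x":-0.03,"y":0,"z":0.09,"rx":0,"ry":0,"rz":0,"claw":0},{"x":-0.1,"y":0,"z":0.3,"rx":0,"ry":0,"rz":0,"claw":0},{"x":-0.206,"y":0,"z":0.5,"rx":-0.0062,"ry":0.1116,"rz":-0.0335,"claw":0},{"x":-0.4,"y":0.2,"z":0.7,"rx":-0.0062,"ry":0.1116,"rz":-0.0335,"claw":0},{"x":-0.5,"y":0.4,"z":0.75,"rx":-0.0062,"ry":0.1116,"rz":-0.0335,"claw":0},{"x":-0.65,"y":0.6,"z":0.75,"rx":-0.0062,"ry":0.1116,"rz":-0.0335,"claw":0},{"x":-0.8,"y":0.8,"z":0.75,"rx":-0.0062,"ry":0.1116,"rz":-0.0335,"claw":0},{"x":-0.9,"y":0.9,"z":0.75,"rx":-0.0062,"ry":0.1116,"rz":-0.0335,"claw":0}]'
python3 -m pendant '[{"x":-0.1,"y":0.2,"z":0,"rx":0,"ry":0,"rz":0,"claw":0},{"x":-0.1,"y":0.4,"z":0,"rx":0,"ry":0,"rz":0,"claw":0},{"x":-0.1,"y":0.5,"z":0,"rx":0,"ry":0,"rz":0,"claw":0},{"x":-0.1,"y":0.5,"z":0,"rx":0,"ry":0,"rz":0,"claw":0},{"x":-0.1,"y":0.5,"z":0,"rx":0,"ry":0,"rz":0,"claw":0},{"x":-0.1,"y":0.5,"z":0,"rx":0,"ry":0,"rz":0,"claw":0},{"x":-0.1,"y":0.5,"z":0,"rx":0,"ry":0,"rz":0,"claw":0},{"x":-0.1,"y":0.5,"z":0,"rx":0,"ry":0,"rz":0,"claw":0}]'
python3 - <<'E'
from h import *
w=capture("wrist");save(w,"w2.png",None,1.25)
import pickle;pickle.dump(w,open("w2.pkl","wb"))
print([(r["centre"],r["conf"],at(w,r["centre"],.07)) for r in search_frame(w,"stand_top")])
E
```

```text
time_s: 6.3
tcp_pos: [0.5964, 0.0501, 0.0678]
ee_rot: [[0.934, 0.106, 0.34], [0.1, -0.994, 0.037], [0.342, -0.0, -0.94]]
wrist_force: [0.1, 0.2, -0.2]
gripper_width: 0.158
gripper_force: 30.0
time_s: 7.3
tcp_pos: [0.3797, 0.265, 0.2547]
ee_rot: [[1.0, -0.0, -0.002], [-0.0, -1.0, -0.0], [-0.002, 0.0, -1.0]]
wrist_force: [0.0, 1.2, -1.4]
gripper_width: 0.155
gripper_force: 30.0
time_s: 8.3
tcp_pos: [0.3563, 0.3883, 0.2549]
ee_rot: [[1.0, -0.001, -0.002], [-0.001, -1.0, -0.0], [-0.002, 0.0, -1.0]]
wrist_force: [-0.4, -0.5, -1.6]
gripper_width: 0.16
gripper_force: 30.0
[([288.3, 93.4], 0.92, array([0.43872813, 0.4225808 , 0.07      ]))]
```

View pics/w2.png

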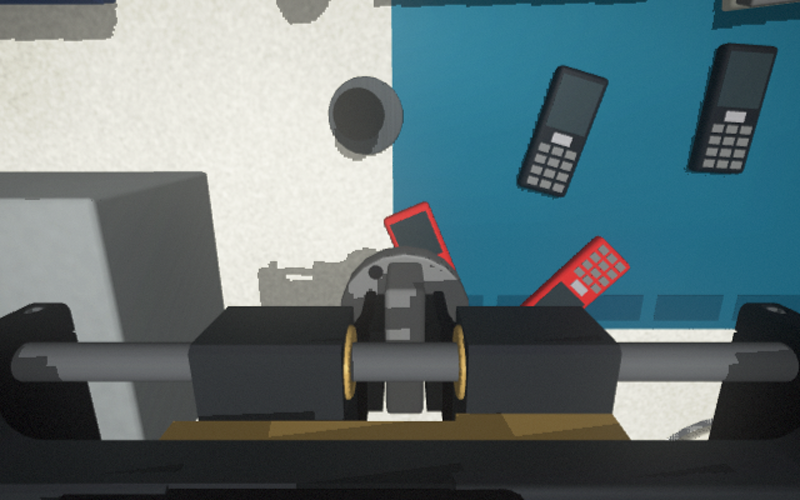

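The tester hangs straight in the gripper. The stand's top disc is centred at about (359,114) and its foot at (366,116).

Run:
```python
from h import *
import pickle;w=pickle.load(open("w2.pkl","rb"))
g=cv2.cvtColor(w["color"],cv2.COLOR_RGB2GRAY)[50:140,250:335];
m=(g<65).astype(np.uint8);n,l,st,ce=cv2.connectedComponentsWithStats(m);i=1+st[1:,4].argmax();
print("dark disc",ce[i]+[250,50],st[i],at(w,ce[i]+[250,50],.07))
print("hand",at(w,np.array((359,114))/1.25,.07),"foot",at(w,np.array((366,116))/1.25,.006))
# tester centre in tool frame: puck circle check
print("puck bottom far edge",at(w,np.array((404,248))/1.25,.2549-.017+.014))
rows(([.4435,.4105,.2549],Rt(0)))
```

```text
dark disc [298.38461538  89.89053254] [ 36  21  21  38 338] [0.44199243 0.41261988 0.07      ]
hand [0.44078655 0.42359492 0.07      ] foot [0.44046117 0.42369005 0.006     ]
puck bottom far edge [0.38460807 0.3883162  0.2519    ]
xyz [0.349 0.088 0.   ] r [ 0.0001 -0.0006  0.0001]
```

```bash
python3 -m pendant '[{"x":0.2,"y":0.14,"z":0,"rx":0,"ry":0,"rz":0,"claw":0},{"x":0.336,"y":0.14,"z":0,"rx":0,"ry":0,"rz":0,"claw":0},{"x":0.336,"y":0.14,"z":-0.1,"rx":0,"ry":0,"rz":0,"claw":0},{"x":0.336,"y":0.14,"z":-0.3,"rx":0,"ry":0,"rz":0,"claw":0},{"x":0.336,"y":0.14,"z":-0.5,"rx":0,"ry":0,"rz":0,"claw":0},{"x":0.336,"y":0.14,"z":-0.58,"rx":0,"ry":0,"rz":0,"claw":0},{"x":0.336,"y":0.14,"z":-0.6,"rx":0,"ry":0,"rz":0,"claw":0},{"x":0.336,"y":0.14,"z":-0.6,"rx":0,"ry":0,"rz":0,"claw":0}]'
python3 - <<'E'
from h import *
w=capture("side");save(w,"s2.png",(150,60,310,180),5)
rows(([.4403,.4233,.0870],Rt(0)))
E
```

```text
time_s: 9.4
tcp_pos: [0.4406, 0.4242, 0.1053]
ee_rot: [[1.0, 0.0, -0.001], [0.0, -1.0, 0.0], [-0.001, -0.0, -1.0]]
wrist_force: [1.3, 1.4, 0.3]
gripper_width: 0.157
gripper_force: 30.0
xyz [-0.002 -0.005 -0.076] r [-0.0004 -0.0001 -0.0001]
```

View pics/s2.png

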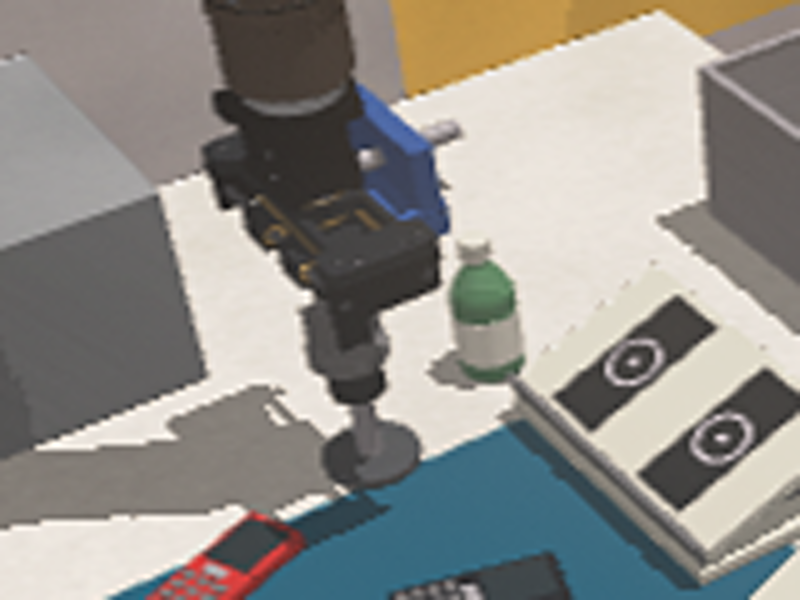

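Run:
```python
from h import *
w=capture("side")
f=lambda X:(proj(w,X)-[150,60]+.5)*5
for X in([.4403,.4233,.07],[.4503,.4233,.07],[.4403,.4333,.07],[.4403,.4233,.006],[.4406,.4242,.0953]):print(X,f(X).round(1))
```

```text
[0.4403, 0.4233, 0.07] [357.1 378.3]
[0.4503, 0.4233, 0.07] [370.3 372.9]
[0.4403, 0.4333, 0.07] [350.3 371.2]
[0.4403, 0.4233, 0.006] [372.9 452.3]
[0.4406, 0.4242, 0.0953] [350.4 347. ]
```

The projected stand top lands exactly on the visible disc. Lowering and releasing.

```bash
python3 -m pendant '[{"x":-0.001,"y":-0.003,"z":-0.03,"rx":0,"ry":0,"rz":0,"claw":0},{"x":-0.001,"y":-0.003,"z":-0.055,"rx":0,"ry":0,"rz":0,"claw":0},{"x":-0.001,"y":-0.003,"z":-0.073,"rx":0,"ry":0,"rz":0,"claw":0},{"x":-0.001,"y":-0.003,"z":-0.073,"rx":0,"ry":0,"rz":0,"claw":0},{"x":-0.001,"y":-0.003,"z":-0.073,"rx":0,"ry":0,"rz":0,"claw":0.5},{"x":-0.001,"y":-0.003,"z":-0.073,"rx":0,"ry":0,"rz":0,"claw":0.5},{"x":-0.001,"y":-0.003,"z":-0.073,"rx":0,"ry":0,"rz":0,"claw":0.5},{"x":-0.001,"y":-0.003,"z":-0.073,"rx":0,"ry":0,"rz":0,"claw":0.5}]'
python3 -m pendant '[{"x":0,"y":0,"z":0.05,"rx":0,"ry":0,"rz":0,"claw":0.55},{"x":0,"y":0,"z":0.15,"rx":0,"ry":0,"rz":0,"claw":0.55},{"x":0,"y":0,"z":0.3,"rx":0,"ry":0,"rz":0,"claw":1},{"x":0,"y":-0.1,"z":0.5,"rx":0,"ry":0,"rz":0,"claw":1},{"x":-0.2,"y":-0.3,"z":0.6,"rx":0,"ry":0,"rz":0,"claw":1},{"x":-0.4,"y":-0.5,"z":0.6,"rx":0,"ry":0,"rz":0,"claw":1},{"x":-0.48,"y":-0.7,"z":0.6,"rx":0,"ry":0,"rz":0,"claw":1},{"x":-0.48,"y":-0.88,"z":0.6,"rx":0,"ry":0,"rz":0,"claw":1}]'
cat >> h.py <<'E'
def grasp(c,yaw,z=.004): return (np.array([c[0],c[1],z]),Rt(yaw))
E
python3 - <<'E'
from h import *
w=capture("side");save(w,"s3.png",(150,60,310,180),4)
w=capture("wrist")
for o in phones(w):print(o)
save(w,"w3.png")
print(sense()["tcp_pos"])
E
```

```text
time_s: 10.5
tcp_pos: [0.4399, 0.423, 0.0865]
ee_rot: [[1.0, 0.0, -0.002], [0.0, -1.0, -0.001], [-0.002, 0.001, -1.0]]
wrist_force: [0.1, 0.1, 0.3]
gripper_width: 0.471
gripper_force: 0.0
time_s: 11.5
tcp_pos: [0.3185, 0.2013, 0.2376]
ee_rot: [[1.0, 0.003, -0.0], [0.003, -1.0, 0.002], [-0.0, -0.002, -1.0]]
wrist_force: [1.2, -0.8, -0.3]
gripper_width: 0.992
gripper_force: 0.0
([444.5, -75.4], [101.0, 54.0], 10.2, [56.0, 63.0, 67.0], 0.8)
([271.3, 214.4], [50.0, 114.0], -42.9, [133.0, 74.0, 76.0], 0.68)
([423.9, 241.1], [50.0, 111.0], -15.6, [74.0, 83.0, 88.0], 0.67)
([440.0, 89.3], [48.0, 103.0], -3.9, [79.0, 86.0, 90.0], 0.57)
([302.8, 363.9], [111.0, 51.0], 22.7, [143.0, 81.0, 81.0], 0.56)
[0.31948257 0.20129657 0.23784046]
```

View pics/s3.png

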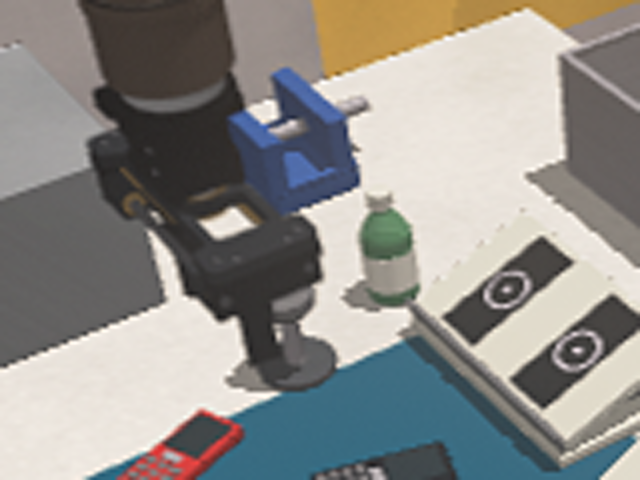

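The tester is standing on the stand, partly hidden by a finger; I'll check it later. Next: phone at (0.425,0.241), yaw −15.8°, to pad b2.

Run:
```python
from h import *
g=grasp((.4248,.2412),-15.8)
rows(g,onpad("b2",.05),onpad("b2",.005))
```

```text
xyz [ 0.421  0.16  -0.935] r [-0.0007  0.0002 -0.0873]
xyz [ 0.687 -0.017  0.38 ] r [-0.0148 -0.1108  0.0902]
xyz [ 0.062  0.001 -0.169] r [0. 0. 0.]
```

```bash
python3 -m pendant '[{"x":0.2,"y":0.08,"z":-0.1,"rx":0,"ry":0,"rz":-0.0873,"claw":0.85},{"x":0.421,"y":0.16,"z":-0.2,"rx":0,"ry":0,"rz":-0.0873,"claw":0.85},{"x":0.421,"y":0.16,"z":-0.4,"rx":0,"ry":0,"rz":-0.0873,"claw":0.85},{"x":0.421,"y":0.16,"z":-0.6,"rx":0,"ry":0,"rz":-0.0873,"claw":0.85},{"x":0.421,"y":0.16,"z":-0.8,"rx":0,"ry":0,"rz":-0.0873,"claw":0.85},{"x":0.421,"y":0.16,"z":-0.9,"rx":0,"ry":0,"rz":-0.0873,"claw":0.85},{"x":0.421,"y":0.16,"z":-0.935,"rx":0,"ry":0,"rz":-0.0873,"claw":0.85},{"x":0.421,"y":0.16,"z":-0.935,"rx":0,"ry":0,"rz":-0.0873,"claw":0.85}]'
python3 -m pendant '[{"x":0,"y":0,"z":0,"rx":0,"ry":0,"rz":0,"claw":0.3},{"x":0,"y":0,"z":0,"rx":0,"ry":0,"rz":0,"claw":0.3},{"x":0,"y":0,"z":0,"rx":0,"ry":0,"rz":0,"claw":0.3},{"x":0,"y":0,"z":0,"rx":0,"ry":0,"rz":0,"claw":0.3},{"x":0,"y":0,"z":0,"rx":0,"ry":0,"rz":0,"claw":0.3},{"x":0,"y":0,"z":0,"rx":0,"ry":0,"rz":0,"claw":0.3},{"x":0,"y":0,"z":0,"rx":0,"ry":0,"rz":0,"claw":0.3},{"x":0,"y":0,"z":0.1,"rx":0,"ry":0,"rz":0,"claw":0.3}]'
python3 - <<'E'
from h import *
rows(onpad("b2",.05),onpad("b2",.005))
E
```

```text
time_s: 12.65
tcp_pos: [0.4257, 0.2438, 0.0027]
ee_rot: [[0.963, -0.27, -0.002], [-0.27, -0.963, 0.0], [-0.002, 0.0, -1.0]]
wrist_force: [0.3, -0.2, -0.0]
gripper_width: 0.853
gripper_force: 0.0
time_s: 13.65
tcp_pos: [0.424, 0.2418, 0.0264]
ee_rot: [[0.962, -0.271, -0.005], [-0.271, -0.962, -0.003], [-0.004, 0.005, -1.0]]
wrist_force: [-0.1, 0.1, -0.2]
gripper_width: 0.542
gripper_force: 30.0
xyz [ 0.69 -0.02  0.29] r [-0.0135 -0.1123  0.0901]
xyz [ 0.062  0.001 -0.169] r [0. 0. 0.]
```

```bash
python3 -m pendant '[{"x":0,"y":0,"z":0.24,"rx":0,"ry":0,"rz":0.05,"claw":0.3},{"x":0.15,"y":-0.005,"z":0.4,"rx":-0.0135,"ry":-0.112,"rz":0.09,"claw":0.3},{"x":0.35,"y":-0.01,"z":0.45,"rx":-0.0135,"ry":-0.112,"rz":0.09,"claw":0.3},{"x":0.55,"y":-0.018,"z":0.4,"rx":-0.0135,"ry":-0.112,"rz":0.09,"claw":0.3},{"x":0.69,"y":-0.02,"z":0.29,"rx":-0.0135,"ry":-0.112,"rz":0.09,"claw":0.3},{"x":0.69,"y":-0.02,"z":0.29,"rx":-0.0135,"ry":-0.112,"rz":0.09,"claw":0.3},{"x":0.69,"y":-0.02,"z":0.29,"rx":-0.0135,"ry":-0.112,"rz":0.09,"claw":0.3},{"x":0.69,"y":-0.02,"z":0.29,"rx":-0.0135,"ry":-0.112,"rz":0.09,"claw":0.3}]'
python3 - <<'E'
from h import *
rows(onpad("b2",.005))
w=capture("wrist")
for r in regions_of(w,"phone1"):
  m=r["region"];ys,xs=np.nonzero(m);print(np.round(r["centre"]),r["conf"],xs.min(),xs.max(),ys.min(),ys.max())
save(w,"w4.png",None,1.25)
E
```

```text
time_s: 14.65
tcp_pos: [0.5972, 0.2384, 0.1011]
ee_rot: [[0.939, 0.013, 0.345], [0.011, -1.0, 0.008], [0.345, -0.004, -0.939]]
wrist_force: [-0.3, 0.2, 0.3]
gripper_width: 0.545
gripper_force: 30.0
xyz [ 0.059 -0.005 -0.177] r [-0.0013  0.0007 -0.0008]
[326. 223.] 0.93 271 375 145 337
```

View pics/w4.png

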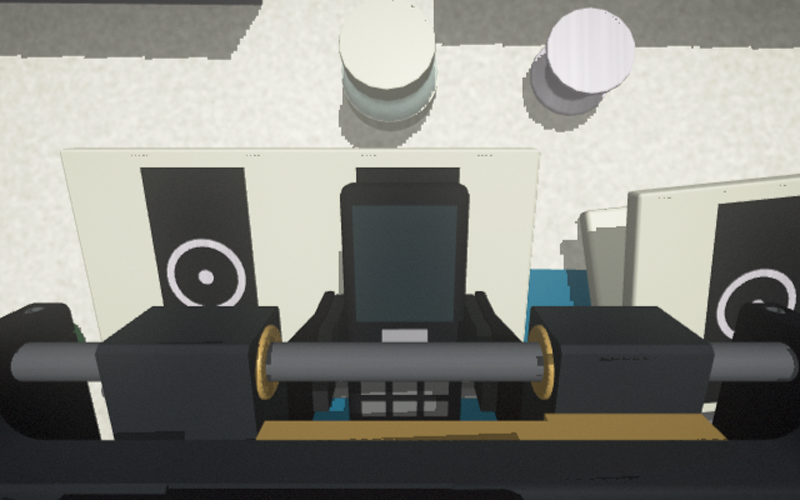

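Phone held straight over b2; its far edge is at (405,183). Checking its offset along its length.

```bash
cat >> h.py <<'E'
def edge(w,uv,h=.011):
    s=sense();R=s["ee_rot"];c,d=ray(w,uv);c=R.T@(c-s["tcp_pos"]);d=R.T@d;return c+d*((-h-c[2])/d[2])
E
python3 - <<'E'
from h import *
w=capture("wrist")
for u in((405,183),(345,190),(465,190)):print(edge(w,np.array(u)/1.25))
E
```

```text
[ 0.0565606   0.00034417 -0.011     ]
[ 0.0540754 -0.02118   -0.011    ]
[ 0.05403964  0.0218657  -0.011     ]
```

Offset is under 1 mm, so I'll place it.

```bash
python3 -m pendant '[{"x":0.02,"y":-0.004,"z":-0.06,"rx":0,"ry":0,"rz":0,"claw":0.3},{"x":0.04,"y":-0.004,"z":-0.12,"rx":0,"ry":0,"rz":0,"claw":0.3},{"x":0.06,"y":-0.004,"z":-0.176,"rx":0,"ry":0,"rz":0,"claw":0.3},{"x":0.06,"y":-0.004,"z":-0.176,"rx":0,"ry":0,"rz":0,"claw":0.3},{"x":0.06,"y":-0.004,"z":-0.176,"rx":0,"ry":0,"rz":0,"claw":0.7},{"x":0.06,"y":-0.004,"z":-0.176,"rx":0,"ry":0,"rz":0,"claw":0.7},{"x":0.06,"y":-0.004,"z":-0.176,"rx":0,"ry":0,"rz":0,"claw":0.7},{"x":0.06,"y":-0.004,"z":-0.176,"rx":0,"ry":0,"rz":0,"claw":0.7}]'
python3 -m pendant '[{"x":-0.03,"y":0,"z":0.082,"rx":0,"ry":0,"rz":0,"claw":0.7},{"x":-0.08,"y":0,"z":0.22,"rx":0,"ry":0,"rz":0,"claw":0.8},{"x":-0.2,"y":0,"z":0.4,"rx":0,"ry":0.11,"rz":0,"claw":0.85},{"x":-0.4,"y":-0.1,"z":0.6,"rx":0,"ry":0.11,"rz":0,"claw":0.85},{"x":-0.6,"y":-0.25,"z":0.6,"rx":0,"ry":0.11,"rz":0,"claw":0.85},{"x":-0.8,"y":-0.4,"z":0.6,"rx":0,"ry":0.11,"rz":0,"claw":0.85},{"x":-1,"y":-0.55,"z":0.6,"rx":0,"ry":0.11,"rz":0,"claw":0.85},{"x":-1,"y":-0.6,"z":0.6,"rx":0,"ry":0.11,"rz":0,"claw":0.85}]'
python3 - <<'E'
from h import *
w=capture("wrist")
for o in phones(w):print(o)
t=capture("top")
for o in phones(t):print(o)
print(sense()["tcp_pos"])
E
```

```text
time_s: 15.8
tcp_pos: [0.6126, 0.2372, 0.0565]
ee_rot: [[0.939, 0.012, 0.344], [0.01, -1.0, 0.008], [0.345, -0.004, -0.939]]
wrist_force: [-0.8, 0.1, -0.4]
gripper_width: 0.698
gripper_force: 0.0
time_s: 16.8
tcp_pos: [0.3601, 0.0855, 0.2062]
ee_rot: [[1.0, 0.011, 0.005], [0.011, -1.0, 0.008], [0.006, -0.008, -1.0]]
wrist_force: [-0.1, 0.1, 0.5]
gripper_width: 0.851
gripper_force: 0.0
([276.0, 209.9], [46.0, 106.0], -44.0, [107.0, 64.0, 67.0], 0.97)
([312.0, 365.0], [91.0, 56.0], 21.6, [150.0, 86.0, 86.0], 0.8)
([450.6, -75.9], [111.0, 51.0], 9.3, [76.0, 87.0, 92.0], 0.71)
([444.6, 87.0], [48.0, 111.0], -3.7, [89.0, 100.0, 105.0], 0.64)
([400.9, -219.3], [116.0, 37.0], 14.8, [53.0, 63.0, 68.0], 0.59)
([408.0, -237.2], [113.0, 54.0], 2.4, [38.0, 45.0, 50.0], 0.95)
([306.1, 366.1], [108.0, 50.0], 22.6, [87.0, 46.0, 46.0], 0.8)
([445.8, 87.7], [49.0, 114.0], -3.2, [39.0, 44.0, 48.0], 0.7)
([453.5, -77.4], [111.0, 48.0], 9.9, [42.0, 47.0, 51.0], 0.65)
([619.0, 248.2], [117.0, 52.0], 1.7, [41.0, 42.0, 43.0], 0.61)
[0.3627126  0.08698122 0.20678296]
```

Run:
```python
from h import *
d=capture("side");t=capture("top")
for p in(t,d):
  for r in search_frame(p,"flux_bottle"):print(r["centre"],r["conf"],at(p,r["centre"],.055))
g=grasp((.4447,.0872),-3.6)
rows(g,onpad("b1",.05),onpad("b1",.005))
```

```text
[316.3, 162.7] 0.6 [0.61191941 0.00143532 0.055     ]
[150.2, 179.8] 0.57 [0.56001883 0.46331271 0.055     ]
[160.2, 222.9] 0.55 [0.44053383 0.43042651 0.055     ]
[252.4, 122.5] 0.67 [0.57181559 0.44186172 0.055     ]
xyz [ 0.326 -0.002 -0.808] r [-0.0022  0.0018 -0.0233]
xyz [0.603 1.032 0.38 ] r [-0.0029 -0.1114  0.0231]
xyz [ 0.062  0.001 -0.169] r [0. 0. 0.]
```

The bottle is close to the gripper's body at b1. I'll pick this phone with the tool pitched −15° about the closing line, so the tool stands nearly upright (5°) at the pad.

Run:
```python
from h import *
p,_=onpad("b1",.0075);q,_=onpad("b1",.05)
rows(((.4447,.0872,.0065),Rt(-3.6,-15)),((.4447,.0872,.13),Rt(-3.6,-15)),(q,Rt(.6,5.05)),(p,Rt(.6,5.05)))
```

```text
xyz [ 0.326 -0.002 -0.798] r [-0.      0.0851 -0.0229]
xyz [0.    0.    0.494] r [0. 0. 0.]
xyz [ 0.603  1.032 -0.124] r [-0.0029 -0.1114  0.0231]
xyz [ 0.058  0.001 -0.16 ] r [0. 0. 0.]
```

```bash
python3 -m pendant '[{"x":0.2,"y":-0.002,"z":-0.1,"rx":0,"ry":0.085,"rz":-0.023,"claw":0.85},{"x":0.326,"y":-0.002,"z":-0.25,"rx":0,"ry":0.085,"rz":-0.023,"claw":0.85},{"x":0.326,"y":-0.002,"z":-0.45,"rx":0,"ry":0.085,"rz":-0.023,"claw":0.85},{"x":0.326,"y":-0.002,"z":-0.65,"rx":0,"ry":0.085,"rz":-0.023,"claw":0.85},{"x":0.326,"y":-0.002,"z":-0.75,"rx":0,"ry":0.085,"rz":-0.023,"claw":0.8},{"x":0.326,"y":-0.002,"z":-0.798,"rx":0,"ry":0.085,"rz":-0.023,"claw":0.7},{"x":0.326,"y":-0.002,"z":-0.798,"rx":0,"ry":0.085,"rz":-0.023,"claw":0.7},{"x":0.326,"y":-0.002,"z":-0.798,"rx":0,"ry":0.085,"rz":-0.023,"claw":0.7}]'
python3 -m pendant '[{"x":0,"y":0,"z":0,"rx":0,"ry":0,"rz":0,"claw":0.3},{"x":0,"y":0,"z":0,"rx":0,"ry":0,"rz":0,"claw":0.3},{"x":0,"y":0,"z":0,"rx":0,"ry":0,"rz":0,"claw":0.3},{"x":0,"y":0,"z":0,"rx":0,"ry":0,"rz":0,"claw":0.3},{"x":0,"y":0,"z":0,"rx":0,"ry":0,"rz":0,"claw":0.3},{"x":0,"y":0,"z":0.15,"rx":0,"ry":0,"rz":0,"claw":0.3},{"x":0,"y":0,"z":0.35,"rx":0,"ry":0,"rz":0,"claw":0.3},{"x":0,"y":0,"z":0.494,"rx":0,"ry":0,"rz":0,"claw":0.3}]'
python3 -m pendant '[{"x":0.1,"y":0.2,"z":0.1,"rx":0,"ry":-0.05,"rz":0.02,"claw":0.3},{"x":0.25,"y":0.4,"z":0.1,"rx":-0.003,"ry":-0.111,"rz":0.023,"claw":0.3},{"x":0.4,"y":0.6,"z":0.1,"rx":-0.003,"ry":-0.111,"rz":0.023,"claw":0.3},{"x":0.5,"y":0.8,"z":0.1,"rx":-0.003,"ry":-0.111,"rz":0.023,"claw":0.3},{"x":0.6,"y":1,"z":0.1,"rx":-0.003,"ry":-0.111,"rz":0.023,"claw":0.3},{"x":0.603,"y":1,"z":0.0,"rx":-0.003,"ry":-0.111,"rz":0.023,"claw":0.3},{"x":0.603,"y":1,"z":0.0,"rx":-0.003,"ry":-0.111,"rz":0.023,"claw":0.3},{"x":0.603,"y":1,"z":0.0,"rx":-0.003,"ry":-0.111,"rz":0.023,"claw":0.3}]'
python3 - <<'E'
from h import *
p,_=onpad("b1",.0075)
rows((p,Rt(.6,5.05)))
w=capture("wrist");save(w,"w5.png",None,1.25)
E
```

```text
time_s: 18.2
tcp_pos: [0.4451, 0.0869, 0.0075]
ee_rot: [[0.965, -0.063, -0.256], [-0.061, -0.998, 0.017], [-0.256, -0.001, -0.967]]
wrist_force: [-0.0, 0.3, 0.9]
gripper_width: 0.704
gripper_force: 0.0
time_s: 19.2
tcp_pos: [0.4442, 0.0865, 0.1316]
ee_rot: [[0.964, -0.063, -0.257], [-0.061, -0.998, 0.017], [-0.257, -0.001, -0.966]]
wrist_force: [0.0, -0.1, -2.1]
gripper_width: 0.547
gripper_force: 30.0
time_s: 20.2
tcp_pos: [0.5948, 0.3359, 0.1304]
ee_rot: [[0.996, 0.009, 0.087], [0.009, -1.0, 0.0], [0.087, 0.0, -0.996]]
wrist_force: [0.1, 0.6, -0.4]
gripper_width: 0.549
gripper_force: 30.0
xyz [ 0.06   0.038 -0.285] r [ 0.0002 -0.0002  0.0003]
```

View pics/w5.png

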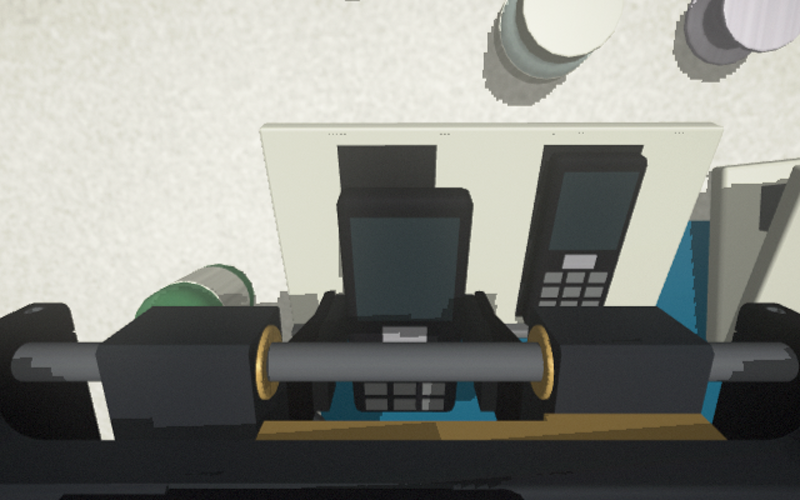

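The first phone sits straight on b2, and the held phone is aligned for b1. Lowering.

```bash
python3 -m pendant '[{"x":0.02,"y":0.038,"z":-0.1,"rx":0,"ry":0,"rz":0,"claw":0.3},{"x":0.04,"y":0.038,"z":-0.2,"rx":0,"ry":0,"rz":0,"claw":0.3},{"x":0.06,"y":0.038,"z":-0.26,"rx":0,"ry":0,"rz":0,"claw":0.3},{"x":0.06,"y":0.038,"z":-0.285,"rx":0,"ry":0,"rz":0,"claw":0.3},{"x":0.06,"y":0.038,"z":-0.285,"rx":0,"ry":0,"rz":0,"claw":0.3},{"x":0.06,"y":0.038,"z":-0.285,"rx":0,"ry":0,"rz":0,"claw":0.68},{"x":0.06,"y":0.038,"z":-0.285,"rx":0,"ry":0,"rz":0,"claw":0.68},{"x":0.06,"y":0.038,"z":-0.285,"rx":0,"ry":0,"rz":0,"claw":0.68}]'
python3 -m pendant '[{"x":-0.02,"y":0,"z":0.1,"rx":0,"ry":0,"rz":0,"claw":0.68},{"x":-0.06,"y":0,"z":0.3,"rx":0,"ry":0,"rz":0,"claw":0.8},{"x":-0.16,"y":-0.1,"z":0.45,"rx":0,"ry":0.028,"rz":0,"claw":0.85},{"x":-0.3,"y":-0.3,"z":0.6,"rx":0,"ry":0.028,"rz":0,"claw":0.85},{"x":-0.45,"y":-0.5,"z":0.6,"rx":0,"ry":0.028,"rz":0,"claw":0.85},{"x":-0.6,"y":-0.7,"z":0.6,"rx":0,"ry":0.028,"rz":0,"claw":0.85},{"x":-0.8,"y":-0.85,"z":0.6,"rx":0,"ry":0.028,"rz":0,"claw":0.85},{"x":-0.95,"y":-1,"z":0.6,"rx":0,"ry":0.028,"rz":0,"claw":0.85}]'
python3 -m pendant '[{"x":0,"y":-0.2,"z":0,"rx":0,"ry":0,"rz":0,"claw":0.85},{"x":0,"y":-0.4,"z":0,"rx":0,"ry":0,"rz":0,"claw":0.85},{"x":0,"y":-0.6,"z":0,"rx":0,"ry":0,"rz":0,"claw":0.85},{"x":0,"y":-0.7,"z":0,"rx":0,"ry":0,"rz":0,"claw":0.85},{"x":0,"y":-0.7,"z":0,"rx":0,"ry":0,"rz":0,"claw":0.85},{"x":0,"y":-0.7,"z":0,"rx":0,"ry":0,"rz":0,"claw":0.85},{"x":0,"y":-0.7,"z":0,"rx":0,"ry":0,"rz":0,"claw":0.85},{"x":0,"y":-0.7,"z":0,"rx":0,"ry":0,"rz":0,"claw":0.85}]'
python3 - <<'E'
from h import *
w=capture("wrist")
for o in phones(w):print(o)
g=grasp((.4515,-.0765),9.4)
rows(g,((.4515,-.0765,.13),Rt(9.4)),onpad("a1",.05),onpad("a1",.005))
E
```

```text
time_s: 21.25
tcp_pos: [0.6101, 0.3462, 0.0594]
ee_rot: [[0.996, 0.01, 0.088], [0.01, -1.0, 0.002], [0.088, -0.001, -0.996]]
wrist_force: [0.5, 0.3, 0.2]
gripper_width: 0.672
gripper_force: 0.0
time_s: 22.25
tcp_pos: [0.3708, 0.0946, 0.2091]
ee_rot: [[1.0, 0.01, 0.0], [0.01, -1.0, 0.001], [0.0, -0.001, -1.0]]
wrist_force: [-0.5, -0.4, 0.5]
gripper_width: 0.846
gripper_force: 0.0
time_s: 23.25
tcp_pos: [0.3725, -0.0784, 0.2089]
ee_rot: [[1.0, 0.011, -0.0], [0.011, -1.0, 0.001], [-0.0, -0.001, -1.0]]
wrist_force: [-0.1, -0.2, -0.4]
gripper_width: 0.85
gripper_force: 0.0
([451.1, -79.0], [111.0, 47.0], 9.8, [98.0, 109.0, 114.0], 0.91)
([290.7, 192.8], [49.0, 69.0], -43.3, [198.0, 94.0, 95.0], 0.78)
([404.7, -237.4], [111.0, 50.0], 5.9, [82.0, 93.0, 99.0], 0.59)
([442.5, -386.8], [63.0, 25.0], 15.2, [99.0, 105.0, 105.0], 0.23)
xyz [ 0.316  0.008 -0.82 ] r [-0.0003 -0.0001  0.0488]
xyz [0.    0.    0.504] r [0. 0. 0.]
xyz [ 0.532  0.501 -0.124] r [ 0.0151 -0.1104 -0.0176]
xyz [ 0.061  0.007 -0.169] r [0. 0. 0.]
```

```bash
python3 -m pendant '[{"x":0.2,"y":0.003,"z":-0.1,"rx":0,"ry":0,"rz":0.05,"claw":0.85},{"x":0.316,"y":0.003,"z":-0.25,"rx":0,"ry":0,"rz":0.05,"claw":0.85},{"x":0.316,"y":0.003,"z":-0.45,"rx":0,"ry":0,"rz":0.05,"claw":0.85},{"x":0.316,"y":0.003,"z":-0.65,"rx":0,"ry":0,"rz":0.05,"claw":0.85},{"x":0.316,"y":0.003,"z":-0.77,"rx":0,"ry":0,"rz":0.05,"claw":0.8},{"x":0.316,"y":0.003,"z":-0.82,"rx":0,"ry":0,"rz":0.05,"claw":0.7},{"x":0.316,"y":0.003,"z":-0.82,"rx":0,"ry":0,"rz":0.05,"claw":0.7},{"x":0.316,"y":0.003,"z":-0.82,"rx":0,"ry":0,"rz":0.05,"claw":0.7}]'
python3 -m pendant '[{"x":0,"y":0,"z":0,"rx":0,"ry":0,"rz":0,"claw":0.3},{"x":0,"y":0,"z":0,"rx":0,"ry":0,"rz":0,"claw":0.3},{"x":0,"y":0,"z":0,"rx":0,"ry":0,"rz":0,"claw":0.3},{"x":0,"y":0,"z":0,"rx":0,"ry":0,"rz":0,"claw":0.3},{"x":0,"y":0,"z":0,"rx":0,"ry":0,"rz":0,"claw":0.3},{"x":0,"y":0,"z":0.15,"rx":0,"ry":0,"rz":0,"claw":0.3},{"x":0,"y":0,"z":0.35,"rx":0,"ry":0,"rz":0,"claw":0.3},{"x":0,"y":0,"z":0.5,"rx":0,"ry":0,"rz":0,"claw":0.3}]'
python3 -m pendant '[{"x":0.1,"y":0.1,"z":0.05,"rx":0.01,"ry":-0.05,"rz":-0.01,"claw":0.3},{"x":0.25,"y":0.25,"z":0.05,"rx":0.015,"ry":-0.11,"rz":-0.019,"claw":0.3},{"x":0.4,"y":0.4,"z":0.05,"rx":0.015,"ry":-0.11,"rz":-0.019,"claw":0.3},{"x":0.5,"y":0.5,"z":0.05,"rx":0.015,"ry":-0.11,"rz":-0.019,"claw":0.3},{"x":0.532,"y":0.505,"z":-0.02,"rx":0.015,"ry":-0.11,"rz":-0.019,"claw":0.3},{"x":0.532,"y":0.505,"z":-0.12,"rx":0.015,"ry":-0.11,"rz":-0.019,"claw":0.3},{"x":0.532,"y":0.505,"z":-0.12,"rx":0.015,"ry":-0.11,"rz":-0.019,"claw":0.3},{"x":0.532,"y":0.505,"z":-0.12,"rx":0.015,"ry":-0.11,"rz":-0.019,"claw":0.3}]'
python3 - <<'E'
from h import *
rows(onpad("a1",.005))
w=capture("wrist");m=max(regions_of(w,"phone1"),key=lambda r:r["region"].sum())["region"]
ys,xs=np.nonzero(m);u=(np.median(xs),ys.min());print(u,edge(w,u))
E
```

```text
time_s: 24.35
tcp_pos: [0.4526, -0.078, 0.0051]
ee_rot: [[0.986, 0.166, 0.002], [0.166, -0.986, 0.001], [0.002, -0.001, -1.0]]
wrist_force: [-0.4, -0.2, 0.5]
gripper_width: 0.706
gripper_force: 0.0
time_s: 25.35
tcp_pos: [0.4514, -0.0782, 0.1306]
ee_rot: [[0.986, 0.166, 0.001], [0.166, -0.986, 0.001], [0.001, -0.001, -1.0]]
wrist_force: [0.5, 0.4, -1.9]
gripper_width: 0.547
gripper_force: 30.0
time_s: 26.35
tcp_pos: [0.5847, 0.048, 0.0995]
ee_rot: [[0.934, 0.106, 0.34], [0.1, -0.994, 0.037], [0.342, -0.001, -0.94]]
wrist_force: [-0.3, 0.2, -0.9]
gripper_width: 0.548
gripper_force: 30.0
xyz [ 0.061  0.01  -0.171] r [-0.0002 -0.0003  0.0005]
(np.float64(323.0), np.int64(146)) [ 0.05619218  0.00011054 -0.011     ]
```

```bash
python3 -m pendant '[{"x":0.02,"y":0.004,"z":-0.06,"rx":0,"ry":0,"rz":0,"claw":0.3},{"x":0.04,"y":0.007,"z":-0.12,"rx":0,"ry":0,"rz":0,"claw":0.3},{"x":0.061,"y":0.01,"z":-0.17,"rx":0,"ry":0,"rz":0,"claw":0.3},{"x":0.061,"y":0.01,"z":-0.17,"rx":0,"ry":0,"rz":0,"claw":0.3},{"x":0.061,"y":0.01,"z":-0.17,"rx":0,"ry":0,"rz":0,"claw":0.68},{"x":0.061,"y":0.01,"z":-0.17,"rx":0,"ry":0,"rz":0,"claw":0.68},{"x":0.061,"y":0.01,"z":-0.17,"rx":0,"ry":0,"rz":0,"claw":0.68},{"x":0.061,"y":0.01,"z":-0.17,"rx":0,"ry":0,"rz":0,"claw":0.68}]'
python3 -m pendant '[{"x":-0.03,"y":0,"z":0.082,"rx":0,"ry":0,"rz":0,"claw":0.7},{"x":-0.08,"y":0,"z":0.22,"rx":0,"ry":0,"rz":0,"claw":0.8},{"x":-0.2,"y":-0.1,"z":0.4,"rx":0,"ry":0.11,"rz":-0.03,"claw":0.85},{"x":-0.4,"y":-0.25,"z":0.6,"rx":0,"ry":0.11,"rz":-0.03,"claw":0.85},{"x":-0.6,"y":-0.4,"z":0.6,"rx":0,"ry":0.11,"rz":-0.03,"claw":0.85},{"x":-0.75,"y":-0.6,"z":0.6,"rx":0,"ry":0.11,"rz":-0.03,"claw":0.85},{"x":-0.9,"y":-0.75,"z":0.6,"rx":0,"ry":0.11,"rz":-0.03,"claw":0.85},{"x":-1,"y":-0.9,"z":0.6,"rx":0,"ry":0.11,"rz":-0.03,"claw":0.85}]'
python3 -m pendant '[{"x":-0.05,"y":-0.2,"z":0,"rx":0,"ry":0,"rz":0,"claw":0.85},{"x":-0.05,"y":-0.22,"z":0,"rx":0,"ry":0,"rz":0,"claw":0.85},{"x":-0.05,"y":-0.22,"z":0,"rx":0,"ry":0,"rz":0,"claw":0.85},{"x":-0.05,"y":-0.22,"z":0,"rx":0,"ry":0,"rz":0,"claw":0.85},{"x":-0.05,"y":-0.22,"z":0,"rx":0,"ry":0,"rz":0,"claw":0.85},{"x":-0.05,"y":-0.22,"z":0,"rx":0,"ry":0,"rz":0,"claw":0.85},{"x":-0.05,"y":-0.22,"z":0,"rx":0,"ry":0,"rz":0,"claw":0.85},{"x":-0.05,"y":-0.22,"z":0,"rx":0,"ry":0,"rz":0,"claw":0.85}]'
python3 - <<'E'
from h import *
w=capture("wrist")
o=phones(w)
for k in o:print(k)
g=grasp((.4065,-.237),5)
rows(g,((.4065,-.237,.13),Rt(5)),onpad("a2",.05),onpad("a2",.005))
E
```

```text
time_s: 27.45
tcp_pos: [0.6003, 0.0505, 0.058]
ee_rot: [[0.935, 0.107, 0.338], [0.1, -0.994, 0.038], [0.34, -0.002, -0.941]]
wrist_force: [0.0, -0.0, -0.3]
gripper_width: 0.676
gripper_force: 0.0
time_s: 28.45
tcp_pos: [0.3557, -0.1664, 0.2079]
ee_rot: [[1.0, 0.009, 0.002], [0.009, -1.0, 0.022], [0.003, -0.022, -1.0]]
wrist_force: [0.4, -0.4, -0.1]
gripper_width: 0.85
gripper_force: 0.0
time_s: 29.45
tcp_pos: [0.3449, -0.2205, 0.2074]
ee_rot: [[1.0, 0.008, 0.001], [0.008, -1.0, 0.022], [0.001, -0.022, -1.0]]
wrist_force: [-0.1, 0.6, 0.2]
gripper_width: 0.85
gripper_force: 0.0
([404.5, -239.5], [113.0, 48.0], 5.9, [73.0, 82.0, 87.0], 0.75)
xyz [ 0.247 -0.066 -0.813] r [-0.0069  0.      0.0253]
xyz [0.    0.    0.504] r [0. 0. 0.]
xyz [ 0.759  0.713 -0.124] r [ 0.0109 -0.1109  0.0066]
xyz [ 0.061  0.007 -0.169] r [0. 0. 0.]
```

```bash
python3 -m pendant '[{"x":0.2,"y":-0.075,"z":-0.1,"rx":-0.007,"ry":0,"rz":0.03,"claw":0.85},{"x":0.243,"y":-0.075,"z":-0.25,"rx":-0.007,"ry":0,"rz":0.03,"claw":0.85},{"x":0.243,"y":-0.075,"z":-0.45,"rx":-0.007,"ry":0,"rz":0.03,"claw":0.85},{"x":0.243,"y":-0.075,"z":-0.65,"rx":-0.007,"ry":0,"rz":0.03,"claw":0.85},{"x":0.243,"y":-0.075,"z":-0.77,"rx":-0.007,"ry":0,"rz":0.03,"claw":0.8},{"x":0.243,"y":-0.075,"z":-0.813,"rx":-0.007,"ry":0,"rz":0.03,"claw":0.7},{"x":0.243,"y":-0.075,"z":-0.813,"rx":-0.007,"ry":0,"rz":0.03,"claw":0.7},{"x":0.243,"y":-0.075,"z":-0.813,"rx":-0.007,"ry":0,"rz":0.03,"claw":0.7}]'
python3 -m pendant '[{"x":0,"y":0,"z":0,"rx":0,"ry":0,"rz":0,"claw":0.3},{"x":0,"y":0,"z":0,"rx":0,"ry":0,"rz":0,"claw":0.3},{"x":0,"y":0,"z":0,"rx":0,"ry":0,"rz":0,"claw":0.3},{"x":0,"y":0,"z":0,"rx":0,"ry":0,"rz":0,"claw":0.3},{"x":0,"y":0,"z":0,"rx":0,"ry":0,"rz":0,"claw":0.3},{"x":0,"y":0,"z":0.15,"rx":0,"ry":0,"rz":0,"claw":0.3},{"x":0,"y":0,"z":0.35,"rx":0,"ry":0,"rz":0,"claw":0.3},{"x":0,"y":0,"z":0.5,"rx":0,"ry":0,"rz":0,"claw":0.3}]'
python3 -m pendant '[{"x":0.05,"y":0.15,"z":0.05,"rx":0.01,"ry":-0.05,"rz":0,"claw":0.3},{"x":0.15,"y":0.35,"z":0.05,"rx":0.011,"ry":-0.11,"rz":0.002,"claw":0.3},{"x":0.3,"y":0.5,"z":0.05,"rx":0.011,"ry":-0.11,"rz":0.002,"claw":0.3},{"x":0.45,"y":0.65,"z":0.05,"rx":0.011,"ry":-0.11,"rz":0.002,"claw":0.3},{"x":0.6,"y":0.722,"z":0.05,"rx":0.011,"ry":-0.11,"rz":0.002,"claw":0.3},{"x":0.75,"y":0.722,"z":-0.05,"rx":0.011,"ry":-0.11,"rz":0.002,"claw":0.3},{"x":0.763,"y":0.722,"z":-0.12,"rx":0.011,"ry":-0.11,"rz":0.002,"claw":0.3},{"x":0.763,"y":0.722,"z":-0.12,"rx":0.011,"ry":-0.11,"rz":0.002,"claw":0.3}]'
python3 - <<'E'
from h import *
rows(onpad("a2",.005))
w=capture("wrist");m=max(regions_of(w,"phone1"),key=lambda r:r["region"].sum())["region"]
ys,xs=np.nonzero(m);u=(np.median(xs),ys.min());print(u,edge(w,u))
E
```

```text
time_s: 30.55
tcp_pos: [0.4067, -0.2397, 0.0054]
ee_rot: [[0.995, 0.102, 0.003], [0.102, -0.995, -0.001], [0.003, 0.001, -1.0]]
wrist_force: [-0.4, -0.7, 0.9]
gripper_width: 0.704
gripper_force: 0.0
time_s: 31.55
tcp_pos: [0.4056, -0.2393, 0.1308]
ee_rot: [[0.995, 0.102, 0.001], [0.102, -0.995, -0.0], [0.001, 0.001, -1.0]]
wrist_force: [1.0, -0.6, -0.4]
gripper_width: 0.551
gripper_force: 30.0
time_s: 32.55
tcp_pos: [0.5947, -0.0591, 0.0966]
ee_rot: [[0.937, 0.107, 0.333], [0.102, -0.994, 0.034], [0.335, 0.002, -0.942]]
wrist_force: [-0.1, -0.9, 0.6]
gripper_width: 0.546
gripper_force: 30.0
xyz [ 0.068  0.008 -0.16 ] r [ 0.001  -0.0026  0.0002]
(np.float64(323.0), np.int64(147)) [ 5.47192108e-02 -7.23465523e-05 -1.10000000e-02]
```

```bash
python3 -m pendant '[{"x":0.02,"y":0.004,"z":-0.05,"rx":0,"ry":-0.0026,"rz":0,"claw":0.3},{"x":0.045,"y":0.007,"z":-0.11,"rx":0,"ry":-0.0026,"rz":0,"claw":0.3},{"x":0.07,"y":0.008,"z":-0.16,"rx":0,"ry":-0.0026,"rz":0,"claw":0.3},{"x":0.07,"y":0.008,"z":-0.16,"rx":0,"ry":-0.0026,"rz":0,"claw":0.3},{"x":0.07,"y":0.008,"z":-0.16,"rx":0,"ry":-0.0026,"rz":0,"claw":0.68},{"x":0.07,"y":0.008,"z":-0.16,"rx":0,"ry":-0.0026,"rz":0,"claw":0.68},{"x":0.07,"y":0.008,"z":-0.16,"rx":0,"ry":-0.0026,"rz":0,"claw":0.68},{"x":0.07,"y":0.008,"z":-0.16,"rx":0,"ry":-0.0026,"rz":0,"claw":0.68}]'
python3 -m pendant '[{"x":-0.03,"y":0,"z":0.082,"rx":0,"ry":0,"rz":0,"claw":0.7},{"x":-0.08,"y":0,"z":0.22,"rx":0,"ry":0,"rz":0,"claw":0.8},{"x":-0.15,"y":-0.1,"z":0.4,"rx":0,"ry":0.11,"rz":-0.03,"claw":0.85},{"x":-0.25,"y":-0.25,"z":0.6,"rx":0,"ry":0.11,"rz":-0.03,"claw":0.85},{"x":-0.3,"y":-0.4,"z":0.8,"rx":0,"ry":0.11,"rz":-0.03,"claw":0.85},{"x":-0.35,"y":-0.6,"z":0.9,"rx":0,"ry":0.11,"rz":-0.03,"claw":0.85},{"x":-0.4,"y":-0.75,"z":0.9,"rx":0,"ry":0.11,"rz":-0.03,"claw":0.85},{"x":-0.4,"y":-0.75,"z":0.9,"rx":0,"ry":0.11,"rz":-0.03,"claw":0.85}]'
python3 - <<'E'
from h import *
w=capture("wrist");save(w,"w6.png",None,1.25)
import pickle;pickle.dump(w,open("w6.pkl","wb"))
for n,z in(("dial_grip",.0795),("counter",.041),("power_tip",.09)):print(n,[(r["centre"],r["conf"],at(w,r["centre"],z)) for r in search_frame(w,n)])
s=sense();print(s["tcp_pos"],s["ee_rot"].round(3))
E
```

```text
time_s: 33.65
tcp_pos: [0.6139, -0.0568, 0.0594]
ee_rot: [[0.932, 0.108, 0.347], [0.102, -0.994, 0.035], [0.348, 0.003, -0.937]]
wrist_force: [-0.2, 0.3, 0.8]
gripper_width: 0.678
gripper_force: 0.0
time_s: 34.65
tcp_pos: [0.5131, -0.2475, 0.286]
ee_rot: [[1.0, 0.005, 0.014], [0.005, -1.0, 0.016], [0.014, -0.016, -1.0]]
wrist_force: [0.2, 0.3, -0.2]
gripper_width: 0.851
gripper_force: 0.0
dial_grip [([351.3, 96.2], 0.92, array([ 0.59639411, -0.2729227 ,  0.0795    ])), ([526.6, 113.8], 0.53, array([ 0.57940026, -0.45743531,  0.0795    ]))]
counter [([353.1, 101.2], 0.88, array([ 0.5918107, -0.2775438,  0.041    ]))]
power_tip [([459.7, 247.0], 0.6, array([ 0.4320879 , -0.39995582,  0.09      ]))]
[ 0.51368648 -0.24351298  0.28334751] [[ 1.     0.011  0.009]
 [ 0.011 -1.     0.018]
 [ 0.009 -0.018 -1.   ]]
```

View pics/w6.png

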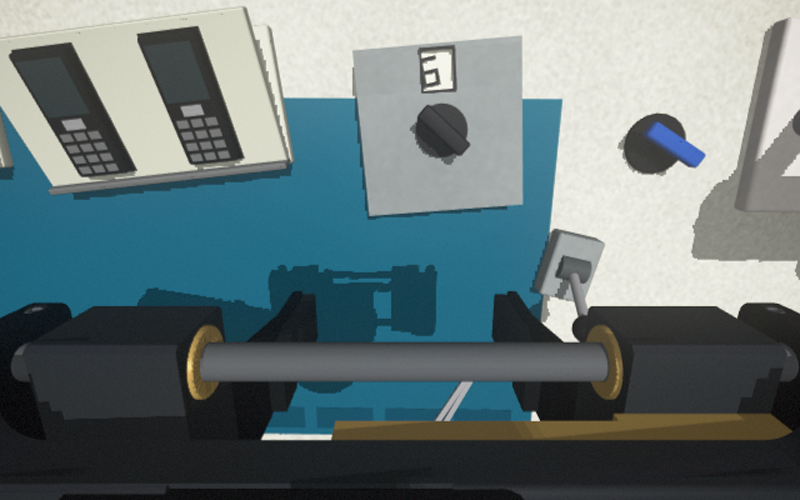

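The four phones are down; the two in view on dock_a look straight and centred. The window shows a 6 shifted left, so the drum is a little past 6. The knob bar runs from (425,112) to (462,148) and the case corners are (353,50), (522,37), (522,205) and (370,216).

Run:
```python
from h import *
import pickle;w=pickle.load(open("w6.pkl","rb"))
q=lambda u,z:at(w,np.array(u)/1.25,z)[:2]
C=[q(u,.041) for u in((353,50),(522,37),(522,205),(370,216))]
print(np.round(C,4),"centre",np.mean(C,0))
for a,b in((0,1),(3,2)):
  d=C[a]-C[b];print("yaw",np.degrees(np.arctan2(-d[0],d[1])),np.linalg.norm(d))
for a,b in((0,3),(1,2)):
  d=C[a]-C[b];print("yaw",np.degrees(np.arctan2(d[1],d[0])),np.linalg.norm(d))
c=np.mean(C,0);im=w["color"][:,:,::-1];cr=(280,20,425,180);S=3.6
outs=[]
for y in(38,46):
  z=cv2.resize(im[cr[1]:cr[3],cr[0]:cr[2]],None,fx=2.7,fy=2.7,interpolation=cv2.INTER_CUBIC);z=cv2.convertScaleAbs(z,alpha=1.8)
  a=np.radians(y);R=np.array([[np.cos(a),-np.sin(a)],[np.sin(a),np.cos(a)]])
  P=[proj(w,[*(c+R@[sx*.025,sy*.007]),.0795]) for sx,sy in((1,1),(1,-1),(-1,-1),(-1,1))]
  cv2.polylines(z,[np.round((np.array(P)-cr[:2]+.5)*2.7).astype(int)],True,(0,255,0),1)
  a=np.radians(4.2);R=np.array([[np.cos(a),-np.sin(a)],[np.sin(a),np.cos(a)]])
  P=[proj(w,[*(c+R@[.053+sx*.017,sy*.014]),.041]) for sx,sy in((1,1),(1,-1),(-1,-1),(-1,1))]
  cv2.polylines(z,[np.round((np.array(P)-cr[:2]+.5)*2.7).astype(int)],True,(0,0,255),1)
  outs.append(z)
cv2.imwrite("pics/ov2.png",np.hstack(outs));s=sense();print(s["joints"].round(1));rows(((*c,.066),Rt(44)))
```

```text
[[ 0.6569 -0.1972]
 [ 0.6676 -0.3461]
 [ 0.5189 -0.3577]
 [ 0.507  -0.2098]] centre [ 0.58758296 -0.27771044]
yaw 4.109495293995842 0.14924609368932468
yaw 4.628469247483135 0.14837659959303348
yaw 4.790755146555351 0.1504464931509201
yaw 4.460439921353896 0.14909470739718483
[ -9.7  14.4  -1.4  -1.2 -73.9 100.6]
xyz [ 0.296 -0.137 -0.869] r [-0.0066  0.0005  0.241 ]
```

View pics/ov2.png

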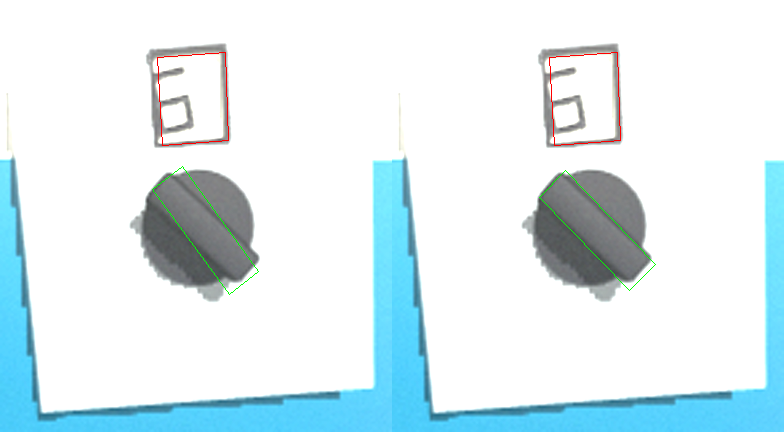

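Knob yaw is about 44.5°, with its axis near (0.589,−0.2765). The drum is at about 6.1–6.2. Gripping the knob.

```bash
python3 -m pendant '[{"x":0.1,"y":-0.05,"z":-0.1,"rx":-0.0066,"ry":0,"rz":0.06,"claw":0.85},{"x":0.2,"y":-0.1,"z":-0.2,"rx":-0.0066,"ry":0,"rz":0.12,"claw":0.7},{"x":0.301,"y":-0.132,"z":-0.3,"rx":-0.0066,"ry":0,"rz":0.18,"claw":0.6},{"x":0.301,"y":-0.132,"z":-0.45,"rx":-0.0066,"ry":0,"rz":0.243,"claw":0.6},{"x":0.301,"y":-0.132,"z":-0.6,"rx":-0.0066,"ry":0,"rz":0.243,"claw":0.6},{"x":0.301,"y":-0.132,"z":-0.653,"rx":-0.0066,"ry":0,"rz":0.243,"claw":0.6},{"x":0.301,"y":-0.132,"z":-0.653,"rx":-0.0066,"ry":0,"rz":0.243,"claw":0.6},{"x":0.301,"y":-0.132,"z":-0.653,"rx":-0.0066,"ry":0,"rz":0.243,"claw":0.6}]'
python3 -m pendant '[{"x":0,"y":0,"z":-0.1,"rx":0,"ry":0,"rz":0,"claw":0.6},{"x":0,"y":0,"z":-0.2,"rx":0,"ry":0,"rz":0,"claw":0.6},{"x":0,"y":0,"z":-0.278,"rx":0,"ry":0,"rz":0,"claw":0.6},{"x":0,"y":0,"z":-0.278,"rx":0,"ry":0,"rz":0,"claw":0.6},{"x":0,"y":0,"z":-0.278,"rx":0,"ry":0,"rz":0,"claw":0},{"x":0,"y":0,"z":-0.278,"rx":0,"ry":0,"rz":0,"claw":0},{"x":0,"y":0,"z":-0.278,"rx":0,"ry":0,"rz":0,"claw":0},{"x":0,"y":0,"z":-0.278,"rx":0,"ry":0,"rz":0,"claw":0}]'
python3 -m pendant '[{"x":0,"y":0,"z":0,"rx":0,"ry":0,"rz":0,"claw":0},{"x":0,"y":0,"z":0,"rx":0,"ry":0,"rz":0,"claw":0},{"x":0,"y":0,"z":0,"rx":0,"ry":0,"rz":0,"claw":0},{"x":0,"y":0,"z":0,"rx":0,"ry":0,"rz":0,"claw":0},{"x":0,"y":0,"z":0,"rx":0,"ry":0,"rz":0,"claw":0},{"x":0,"y":0,"z":0,"rx":0,"ry":0,"rz":0,"claw":0},{"x":0,"y":0,"z":0,"rx":0,"ry":0,"rz":0,"claw":0},{"x":0,"y":0,"z":0,"rx":0,"ry":0,"rz":0,"claw":0}]'
python3 - <<'E'
from h import *
s=sense();R=s["ee_rot"];print(np.degrees(np.arctan2(R[1,0],R[0,0])),s["joints"].round(1),s["moment"])
E
```

```text
time_s: 35.85
tcp_pos: [0.5903, -0.2773, 0.1228]
ee_rot: [[0.715, 0.699, 0.006], [0.699, -0.715, -0.0], [0.004, 0.004, -1.0]]
wrist_force: [-0.2, -0.9, -0.8]
gripper_width: 0.598
gripper_force: 0.0
time_s: 36.85
tcp_pos: [0.5892, -0.2774, 0.0518]
ee_rot: [[0.715, 0.699, 0.003], [0.699, -0.715, 0.001], [0.003, 0.002, -1.0]]
wrist_force: [0.6, 0.0, -0.3]
gripper_width: 0.233
gripper_force: 0.0
time_s: 37.85
tcp_pos: [0.589, -0.2772, 0.0515]
ee_rot: [[0.715, 0.699, 0.003], [0.699, -0.715, 0.001], [0.003, 0.001, -1.0]]
wrist_force: [-1.9, 3.7, 5.0]
gripper_width: 0.157
gripper_force: 29.8
44.32285384855394 [-1.100e+01  3.330e+01 -7.300e+00 -1.000e-01 -4.930e+01  1.454e+02] [1.04947524 0.61745453 0.06794305]
```

```bash
python3 -m pendant '[{"x":0,"y":0,"z":0,"rx":0,"ry":0,"rz":-0.03,"claw":0},{"x":0,"y":0,"z":0,"rx":0,"ry":0,"rz":-0.08,"claw":0},{"x":0,"y":0,"z":0,"rx":0,"ry":0,"rz":-0.135,"claw":0},{"x":0,"y":0,"z":0,"rx":0,"ry":0,"rz":-0.19,"claw":0},{"x":0,"y":0,"z":0,"rx":0,"ry":0,"rz":-0.25,"claw":0},{"x":0,"y":0,"z":0,"rx":0,"ry":0,"rz":-0.31,"claw":0},{"x":0,"y":0,"z":0,"rx":0,"ry":0,"rz":-0.37,"claw":0},{"x":0,"y":0,"z":0,"rx":0,"ry":0,"rz":-0.42,"claw":0}]'
python3 -m pendant '[{"x":0,"y":0,"z":0,"rx":0,"ry":0,"rz":0,"claw":0},{"x":0,"y":0,"z":0,"rx":0,"ry":0,"rz":0,"claw":0},{"x":0,"y":0,"z":0,"rx":0,"ry":0,"rz":0,"claw":0},{"x":0,"y":0,"z":0,"rx":0,"ry":0,"rz":0,"claw":0.5},{"x":0,"y":0,"z":0,"rx":0,"ry":0,"rz":0,"claw":0.5},{"x":0,"y":0,"z":0,"rx":0,"ry":0,"rz":0,"claw":0.5},{"x":0,"y":0,"z":0,"rx":0,"ry":0,"rz":0,"claw":0.5},{"x":0,"y":0,"z":0,"rx":0,"ry":0,"rz":0,"claw":0.5}]'
python3 - <<'E'
from h import *
s=sense();R=s["ee_rot"];print(np.degrees(np.arctan2(R[1,0],R[0,0])))
E
python3 -m pendant '[{"x":0,"y":0,"z":0.1,"rx":0,"ry":0,"rz":0,"claw":0.5},{"x":0,"y":0,"z":0.25,"rx":0,"ry":0,"rz":0,"claw":0.5},{"x":-0.1,"y":0,"z":0.4,"rx":0,"ry":0,"rz":0.06,"claw":0.5},{"x":-0.3,"y":0,"z":0.6,"rx":0,"ry":0,"rz":0.12,"claw":0.5},{"x":-0.45,"y":0,"z":0.7,"rx":0,"ry":0,"rz":0.17,"claw":0.5},{"x":-0.45,"y":0,"z":0.7,"rx":0,"ry":0,"rz":0.17,"claw":0.5},{"x":-0.45,"y":0,"z":0.7,"rx":0,"ry":0,"rz":0.17,"claw":0.5},{"x":-0.45,"y":0,"z":0.7,"rx":0,"ry":0,"rz":0.17,"claw":0.5}]'
python3 - <<'E'
from h import *
w=capture("wrist");import pickle;pickle.dump(w,open("w7.pkl","wb"))
c=np.array([.589,-.277]);a=np.radians(4.5);R=np.array([[np.cos(a),-np.sin(a)],[np.sin(a),np.cos(a)]])
im=w["color"][:,:,::-1]
P=np.array([proj(w,[*(c+R@[.053+sx*.017,sy*.014]),.041]) for sx,sy in((1,1),(1,-1),(-1,-1),(-1,1))])
x0,y0=P.min(0).astype(int)-25;x1,y1=P.max(0).astype(int)+25;y1+=50;x0=max(x0,0);y0=max(y0,0);print(P,x0,y0,x1,y1)
S=5;z=cv2.resize(im[y0:y1,x0:x1],None,fx=S,fy=S,interpolation=cv2.INTER_CUBIC);cv2.imwrite("pics/win.png",z)
f=cv2.resize(im,None,fx=.5,fy=.5)
print(sense()["tcp_pos"],z.shape)
E
```

```text
time_s: 38.85
tcp_pos: [0.5889, -0.2774, 0.0515]
ee_rot: [[0.852, -0.524, 0.001], [-0.524, -0.852, -0.002], [0.003, 0.001, -1.0]]
wrist_force: [-2.9, 3.3, 5.5]
gripper_width: 0.158
gripper_force: 29.8
time_s: 39.85
tcp_pos: [0.5891, -0.2774, 0.0513]
ee_rot: [[0.855, -0.519, 0.002], [-0.519, -0.855, -0.002], [0.003, 0.001, -1.0]]
wrist_force: [-0.0, 0.0, -0.1]
gripper_width: 0.493
gripper_force: 0.0
-31.27665981913132
time_s: 40.85
tcp_pos: [0.4769, -0.2771, 0.2248]
ee_rot: [[1.0, -0.012, 0.0], [-0.012, -1.0, -0.0], [0.0, 0.0, -1.0]]
wrist_force: [-0.1, -0.7, -0.0]
gripper_width: 0.501
gripper_force: 0.0
[[298.92412842 -20.60302203]
 [330.00701858 -23.86483561]
 [333.17317465  18.06538537]
 [303.01954314  21.13325671]] 273 0 358 96
[ 0.47690306 -0.2771459   0.22477222] (480, 425, 3)
```

View pics/win.png

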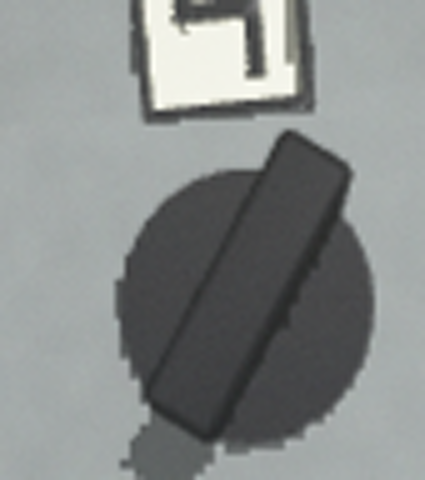

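The window shows a 4, and the visible part looks about centred. The picture allowance is used up, so the remaining checks are numeric.

```bash
python3 -m pendant '[{"x":0.2,"y":0,"z":0.1,"rx":0,"ry":0,"rz":0.029,"claw":0.5},{"x":0.36,"y":0,"z":0.1,"rx":0,"ry":0,"rz":0.029,"claw":0.5},{"x":0.36,"y":0,"z":0.1,"rx":0,"ry":0,"rz":0.029,"claw":0.3},{"x":0.36,"y":0,"z":0.1,"rx":0,"ry":0,"rz":0.029,"claw":0},{"x":0.36,"y":0,"z":0.1,"rx":0,"ry":0,"rz":0.029,"claw":0},{"x":0.36,"y":0,"z":0.1,"rx":0,"ry":0,"rz":0.029,"claw":0},{"x":0.36,"y":0,"z":0.1,"rx":0,"ry":0,"rz":0.029,"claw":0},{"x":0.36,"y":0,"z":0.1,"rx":0,"ry":0,"rz":0.029,"claw":0}]'
cat > chk.py <<'E'
from h import *
def box(p,R,h):return [np.array(p)+R@[sx*.056,sy*.024,h] for sx,sy in((1,1),(1,-1),(-1,-1),(-1,1))]
def phcheck(p):
    for n,((P,y)) in PAD.items():
        R=(Ro.from_euler('z',y,degrees=True)*Ro.from_euler('y',-20.05,degrees=True)).as_matrix();P=np.array(P)
        u=proj(p,P+R@[0,0,.014]);best=None
        for r in regions_of(p,"phone1"):
            ys,xs=np.nonzero(r["region"])
            if abs(xs.mean()-u[0])+abs(ys.mean()-u[1])>25: continue
            c,d0=ray(p,(0,0));Q=[]
            for x,yy in zip(xs,ys):
                c,d=ray(p,(x,yy));c=R.T@(c-P);d=R.T@d;Q.append((c+d*((.014-c[2])/d[2]))[:2]*1000)
            cc,sz,a=cv2.minAreaRect(np.array(Q,np.float32))
            if sz[0]<sz[1]:a+=90
            print(n,np.round(cc,1),np.round(sz),round((a+90)%180-90,1),r["conf"])
E
python3 - <<'E'
from chk import *
w=capture("wrist")
c=np.array([.589,-.277]);a=np.radians(4.5);R=np.array([[np.cos(a),-np.sin(a)],[np.sin(a),np.cos(a)]])
# rectify the window: 10 px/mm... x right = -y counter
k=8;src=np.float32([proj(w,[*(c+R@[.053+sx*.022,sy*.019]),.041]) for sx,sy in((1,1),(1,-1),(-1,-1),(-1,1))]);print(src.round())
dst=np.float32([[0,0],[38*k,0],[38*k,44*k],[0,44*k]])
g=cv2.cvtColor(cv2.warpPerspective(w["color"],cv2.getPerspectiveTransform(src,dst),(38*k,44*k)),cv2.COLOR_RGB2GRAY)
cv2.imwrite("pics/rect.png",g)
s=cv2.resize(g,(38,22),interpolation=cv2.INTER_AREA)
for r in s:print("".join(" .:-=+*#%@"[::-1][min(9,int(v)//26)] for v in r))
for n in("top","side"):print(n);phcheck(capture(n))
E
```

```text
time_s: 41.9
tcp_pos: [0.5664, -0.2774, 0.2516]
ee_rot: [[0.997, 0.079, 0.003], [0.079, -0.997, -0.001], [0.003, 0.001, -1.0]]
wrist_force: [0.6, -0.4, -0.2]
gripper_width: 0.016
gripper_force: 0.0
[[306.  80.]
 [343.  80.]
 [342. 123.]
 [307. 123.]]
::::::::::::::::::::::::::::::::::::::
---=====+=+========================---
--=*******************************+=--
-=+**=-----------------------===+**=--
-==*+:                       .--+**=--
--=*+:    :==-.       .-=-:    :+**=--
--=*+:   .-**=.      .:+*+:    :+**=--
--=*+:   :+**=.      .-+#+:    .+**=--
--=*+:   :+#*=.       :+#*:   .:+*+=--
--=*+:   :+#*=.       :+#*-   .=+*+---
--+*+:   :+***=========**+-   .=+**---
--+*+:   :=++++***********-   .=+**---
-=+*+:    ..:.........-+#*-   .=+**=--
-=+*+:               .-*#*-   .=+**=--
--+*+:               .-*#*-   .=+**=--
--=*+:                :+#*-  .-=+**=--
--=*+.                .=*+-   ..=**=--
--=*+.                .....    .=**=--
--=*+:                         .=**=--
--=**-::::::::::::--------------+#*=--
---+++++*++***********************+=--
----------------==================----
top
a1 [ 3.5 -0.2] [112.  48.] 0.2 0.96
b1 [ 5.3 -1.1] [ 50. 109.] -0.1 0.68
b2 [-0.6 -1. ] [ 50. 115.] -0.4 0.59
side
a1 [-3.2 -3.4] [110.  53.] 0.1 0.67
a2 [-2.9 -3.3] [116.  53.] 1.7 0.56
b1 [-2.2 -6.8] [111.  59.] 0.7 0.55
b2 [-6.3 -3.1] [118.  66.] 0.8 0.92
```

The drum is within about 0.01 rad of 4. Now a wrist check of dock_b and the tester, numerically.

```bash
python3 -m pendant '[{"x":-0.1,"y":0.2,"z":0.1,"rx":0,"ry":0,"rz":0,"claw":0},{"x":-0.1,"y":0.4,"z":0.1,"rx":0,"ry":0,"rz":0,"claw":0},{"x":-0.2,"y":0.6,"z":0.1,"rx":0,"ry":0,"rz":0,"claw":0},{"x":-0.3,"y":0.8,"z":0.1,"rx":0,"ry":0,"rz":0,"claw":0},{"x":-0.4,"y":1,"z":0.1,"rx":0,"ry":0,"rz":0,"claw":0},{"x":-0.4,"y":1,"z":0.1,"rx":0,"ry":0,"rz":0,"claw":0},{"x":-0.4,"y":1,"z":0.1,"rx":0,"ry":0,"rz":0,"claw":0},{"x":-0.4,"y":1,"z":0.1,"rx":0,"ry":0,"rz":0,"claw":0}]'
python3 -m pendant '[{"x":-0.1,"y":0.2,"z":0,"rx":0,"ry":0,"rz":-0.025,"claw":0},{"x":-0.1,"y":0.4,"z":0,"rx":0,"ry":0,"rz":-0.025,"claw":0},{"x":-0.2,"y":0.6,"z":0,"rx":0,"ry":0,"rz":-0.025,"claw":0},{"x":-0.3,"y":0.8,"z":0,"rx":0,"ry":0,"rz":-0.025,"claw":0},{"x":-0.4,"y":1,"z":0,"rx":0,"ry":0,"rz":-0.025,"claw":0},{"x":-0.4,"y":1,"z":0,"rx":0,"ry":0,"rz":-0.025,"claw":0},{"x":-0.4,"y":1,"z":0,"rx":0,"ry":0,"rz":-0.025,"claw":0},{"x":-0.4,"y":1,"z":0,"rx":0,"ry":0,"rz":-0.025,"claw":0}]'
python3 - <<'E'
from chk import *
def tester(p):
    S=np.array([.4403,.4233,.07])
    # model silhouette of upright tester: puck + bar
    for r in regions_of(p,"tester"):
        ys,xs=np.nonzero(r["region"]);print("tester obs centre",xs.mean().round(1),ys.mean().round(1),xs.min(),xs.max(),ys.min(),ys.max(),len(xs),round(r["conf"],2))
    t=np.linspace(0,2*np.pi,40)
    pts=[S+[.028*np.cos(k),.028*np.sin(k),h] for k in t for h in(0,.014)]
    bar=[S+[a*.025,b*.007,h] for a in(-1,1) for b in(-1,1) for h in(.014,.046)]
    m=np.zeros((400,640),np.uint8)
    for g in(pts,bar):cv2.fillConvexPoly(m,cv2.convexHull(np.array([proj(p,q) for q in g]).round().astype(np.int32)),1)
    ys,xs=np.nonzero(m);print("   model",xs.mean().round(1),ys.mean().round(1),xs.min(),xs.max(),ys.min(),ys.max(),len(xs))
for n in("wrist","top","side"):
    print(n);p=capture(n);tester(p)
    if n=="wrist":phcheck(p)
print(sense()["tcp_pos"])
E
```

```text
time_s: 43.45
tcp_pos: [0.467, -0.0281, 0.2762]
ee_rot: [[0.997, 0.078, 0.003], [0.078, -0.997, -0.001], [0.002, 0.001, -1.0]]
wrist_force: [0.8, -0.0, -0.2]
gripper_width: 0.007
gripper_force: 0.0
time_s: 44.45
tcp_pos: [0.3673, 0.2215, 0.2762]
ee_rot: [[1.0, -0.002, 0.002], [-0.002, -1.0, -0.002], [0.002, 0.002, -1.0]]
wrist_force: [-0.1, 0.5, 0.4]
gripper_width: 0.001
gripper_force: 0.0
wrist
tester obs centre 124.6 106.1 93 157 78 135 3047 0.84
   model 123.8 104.1 91 158 75 133 3247
top
tester obs centre 159.6 222.7 149 170 213 232 363 0.6
   model 159.6 222.8 148 171 212 233 416
side
tester obs centre 219.2 130.9 211 227 122 139 245 0.51
   model 220.3 131.0 211 229 120 140 301
[0.36659941 0.22260154 0.27640107]
```

The tester matches the upright model on the stand in all three views. One closer look at dock_b.

```bash
python3 -m pendant '[{"x":0.2,"y":0,"z":0.1,"rx":0,"ry":0,"rz":0,"claw":0},{"x":0.4,"y":0,"z":0.1,"rx":0,"ry":0,"rz":0,"claw":0},{"x":0.6,"y":0,"z":0.1,"rx":0,"ry":0,"rz":0,"claw":0},{"x":0.7,"y":0,"z":0.1,"rx":0,"ry":0,"rz":0,"claw":0},{"x":0.7,"y":0,"z":0.1,"rx":0,"ry":0,"rz":0,"claw":0},{"x":0.7,"y":0,"z":0.1,"rx":0,"ry":0,"rz":0,"claw":0},{"x":0.7,"y":0,"z":0.1,"rx":0,"ry":0,"rz":0,"claw":0},{"x":0.7,"y":0,"z":0.1,"rx":0,"ry":0,"rz":0,"claw":0}]'
python3 - <<'E'
from chk import *
p=capture("wrist");phcheck(p);print([(np.round(r["centre"]),round(r["conf"],2)) for r in search_frame(p,"phone1")]);print(sense()["tcp_pos"])
E
```

```text
time_s: 45.95
tcp_pos: [0.5409, 0.2228, 0.302]
ee_rot: [[1.0, 0.002, 0.003], [0.002, -1.0, -0.001], [0.003, 0.001, -1.0]]
wrist_force: [0.7, -0.6, 0.3]
gripper_width: 0.013
gripper_force: 0.0
a1 [2.6 2.6] [114.  51.] 0.1 0.92
a2 [2.6 4.7] [ 53. 113.] -0.8 0.8
b1 [ 2.8 -1.5] [114.  50.] 0.0 0.82
b2 [ 1.3 -0.7] [112.  47.] 0.0 0.78
[(array([567., 100.]), 0.95), (array([314., 103.]), 0.79), (array([472., 111.]), 0.73), (array([322., 332.]), 0.72), (array([216., 100.]), 0.58), (array([123., 145.]), 0.36)]
[0.54144147 0.22271397 0.30146348]
```

All four phones are within about 3 mm and straight. Now the lever geometry.

```bash
python3 -m pendant '[{"x":-0.2,"y":-0.2,"z":0,"rx":0,"ry":0,"rz":0,"claw":0},{"x":-0.3,"y":-0.4,"z":0,"rx":0,"ry":0,"rz":0,"claw":0},{"x":-0.4,"y":-0.6,"z":0,"rx":0,"ry":0,"rz":0,"claw":0},{"x":-0.5,"y":-0.8,"z":0,"rx":0,"ry":0,"rz":0,"claw":0},{"x":-0.6,"y":-1,"z":0,"rx":0,"ry":0,"rz":0,"claw":0},{"x":-0.7,"y":-1,"z":0,"rx":0,"ry":0,"rz":0,"claw":0},{"x":-0.7,"y":-1,"z":0,"rx":0,"ry":0,"rz":0,"claw":0},{"x":-0.7,"y":-1,"z":0,"rx":0,"ry":0,"rz":0,"claw":0}]'
python3 -m pendant '[{"x":-0.06,"y":-0.2,"z":0,"rx":0,"ry":0,"rz":0,"claw":0},{"x":-0.12,"y":-0.4,"z":0,"rx":0,"ry":0,"rz":0,"claw":0},{"x":-0.2,"y":-0.6,"z":0,"rx":0,"ry":0,"rz":0,"claw":0},{"x":-0.25,"y":-0.8,"z":0,"rx":0,"ry":0,"rz":0,"claw":0},{"x":-0.3,"y":-1,"z":0,"rx":0,"ry":0,"rz":0,"claw":0},{"x":-0.3,"y":-1,"z":0,"rx":0,"ry":0,"rz":0,"claw":0},{"x":-0.3,"y":-1,"z":0,"rx":0,"ry":0,"rz":0,"claw":0},{"x":-0.3,"y":-1,"z":0,"rx":0,"ry":0,"rz":0,"claw":0}]'
python3 - <<'E'
from h import *
import pickle;w=pickle.load(open("w6.pkl","rb"))
C=np.array([at(w,np.array(u)/1.25,.025)[:2] for u in((553,231),(603,241),(588,299),(535,292))]);print(C,C.mean(0))
for a,b in((0,3),(1,2)):
  d=C[a]-C[b];print(np.degrees(np.arctan2(d[1],d[0])),np.linalg.norm(d))
w=capture("wrist");s=sense();print(s["tcp_pos"])
for n,z in(("power_base",.025),("power_tip",.092)):
  for r in regions_of(w,n):
    ys,xs=np.nonzero(r["region"]);print(n,r["centre"],round(r["conf"],2),len(xs),at(w,r["centre"],z))
    if n=="power_base":
      P=np.array([at(w,(x,y),.025)[:2]*1000 for x,y in zip(xs,ys)],np.float32);print(cv2.minAreaRect(P))
t=capture("top")
for r in search_frame(t,"power_tip")+search_frame(capture("side"),"power_tip"):print(r)
E
```

```text
time_s: 47.25
tcp_pos: [0.3672, -0.0271, 0.3017]
ee_rot: [[1.0, 0.001, 0.004], [0.001, -1.0, -0.001], [0.004, 0.001, -1.0]]
wrist_force: [1.1, 1.0, -0.2]
gripper_width: 0.006
gripper_force: 0.0
time_s: 48.25
tcp_pos: [0.2924, -0.2765, 0.3013]
ee_rot: [[1.0, 0.003, 0.003], [0.003, -1.0, -0.001], [0.003, 0.001, -1.0]]
wrist_force: [0.1, 0.6, 0.5]
gripper_width: 0.006
gripper_force: 0.0
[[ 0.48963431 -0.39560672]
 [ 0.47951411 -0.44774425]
 [ 0.41543183 -0.44004433]
 [ 0.42279996 -0.38301491]] [ 0.45184505 -0.41660255]
-10.669638433705522 0.06801017244402095
-6.851627404309018 0.0645432180439783
[ 0.29228812 -0.27640753  0.30142914]
power_base [445.2, 33.3] 0.58 3191 [ 0.44587045 -0.42063426  0.025     ]
((445.77655029296875, -423.5556335449219), (67.85801696777344, 72.41856384277344), 77.05894470214844)
power_tip [455.4, 50.8] 0.66 696 [ 0.41781005 -0.41061216  0.092     ]
{'centre': [308.3, 331.3], 'conf': 0.74}
{'centre': [451.3, 319.0], 'conf': 0.61}
{'centre': [377.7, 312.3], 'conf': 0.48}
```

```bash
python3 -m pendant '[{"x":0.1,"y":-0.2,"z":-0.1,"rx":0,"ry":0,"rz":-0.061,"claw":0},{"x":0.2,"y":-0.4,"z":-0.2,"rx":0,"ry":0,"rz":-0.061,"claw":0},{"x":0.277,"y":-0.496,"z":-0.35,"rx":0,"ry":0,"rz":-0.061,"claw":0},{"x":0.277,"y":-0.496,"z":-0.55,"rx":0,"ry":0,"rz":-0.061,"claw":0},{"x":0.277,"y":-0.496,"z":-0.75,"rx":0,"ry":0,"rz":-0.061,"claw":0},{"x":0.277,"y":-0.496,"z":-0.894,"rx":0,"ry":0,"rz":-0.061,"claw":0},{"x":0.277,"y":-0.496,"z":-0.894,"rx":0,"ry":0,"rz":-0.061,"claw":0},{"x":0.277,"y":-0.496,"z":-0.894,"rx":0,"ry":0,"rz":-0.061,"claw":0}]'
python3 -m pendant '[{"x":0.06,"y":-0.012,"z":0,"rx":0,"ry":0,"rz":0,"claw":0},{"x":0.12,"y":-0.023,"z":0,"rx":0,"ry":0,"rz":0,"claw":0},{"x":0.17,"y":-0.033,"z":0,"rx":0,"ry":0,"rz":0,"claw":0},{"x":0.22,"y":-0.043,"z":0,"rx":0,"ry":0,"rz":0,"claw":0},{"x":0.27,"y":-0.053,"z":0,"rx":0,"ry":0,"rz":0,"claw":0},{"x":0.32,"y":-0.062,"z":0,"rx":0,"ry":0,"rz":0,"claw":0},{"x":0.36,"y":-0.07,"z":0,"rx":0,"ry":0,"rz":0,"claw":0},{"x":0.395,"y":-0.077,"z":0,"rx":0,"ry":0,"rz":0,"claw":0}]'
python3 - <<'E'
from h import *
s=sense();p=s["tcp_pos"];u=np.array([.982,-.191]);print("s",(p[:2]-[.45,-.4175])@u,s["wrist_force"])
for n in("side","top"):
  q=capture(n)
  for a in(0,.5,.8,.9,1.0):
    t=a-.5;print(n,a,proj(q,[*(np.array([.45,-.4175])+u*.08*np.sin(t)),.022+.08*np.cos(t)]).round(1))
  print([(np.round(r["centre"],1),round(r["conf"],2)) for r in search_frame(q,"power_tip")])
E
```

```text
time_s: 49.6
tcp_pos: [0.362, -0.4022, 0.0794]
ee_rot: [[0.982, -0.189, 0.004], [-0.189, -0.982, -0.004], [0.005, 0.003, -1.0]]
wrist_force: [0.7, -0.1, -0.2]
gripper_width: 0.005
gripper_force: 0.0
time_s: 50.6
tcp_pos: [0.4599, -0.4204, 0.0773]
ee_rot: [[0.982, -0.19, 0.001], [-0.19, -0.982, -0.001], [0.002, 0.001, -1.0]]
wrist_force: [-1.0, 0.2, -0.2]
gripper_width: 0.008
gripper_force: 0.6
s 0.010245339447076687 [-1.02656876  0.2370147  -0.24553882]
side 0 [379.5 309.5]
side 0.5 [394.5 300.6]
side 0.8 [403.2 297.6]
side 0.9 [405.8 297. ]
side 1.0 [408.3 296.6]
[(array([393.7, 313.2]), 0.42)]
top 0 [470.2 236.1]
top 0.5 [473.9 221.8]
top 0.8 [475.  213.1]
top 0.9 [475.2 210.4]
top 1.0 [475.2 207.8]
[]
```

```bash
python3 -m pendant '[{"x":0.006,"y":-0.001,"z":0,"rx":0,"ry":0,"rz":0,"claw":0},{"x":0.012,"y":-0.002,"z":0,"rx":0,"ry":0,"rz":0,"claw":0},{"x":0.018,"y":-0.003,"z":0,"rx":0,"ry":0,"rz":0,"claw":0},{"x":0.02,"y":-0.004,"z":0,"rx":0,"ry":0,"rz":0,"claw":0},{"x":0.02,"y":-0.004,"z":0,"rx":0,"ry":0,"rz":0,"claw":0},{"x":0.02,"y":-0.004,"z":0,"rx":0,"ry":0,"rz":0,"claw":0},{"x":0.02,"y":-0.004,"z":0,"rx":0,"ry":0,"rz":0,"claw":0},{"x":0.02,"y":-0.004,"z":0,"rx":0,"ry":0,"rz":0,"claw":0}]'
```

```text
time_s: 51.8
tcp_pos: [0.4643, -0.4215, 0.0777]
ee_rot: [[0.982, -0.19, 0.002], [-0.19, -0.982, -0.001], [0.002, 0.001, -1.0]]
wrist_force: [-2.5, 1.3, -1.2]
gripper_width: 0.007
gripper_force: 0.7
```

```bash
python3 -m pendant '[{"x":0.006,"y":-0.001,"z":0,"rx":0,"ry":0,"rz":0,"claw":0},{"x":0.012,"y":-0.002,"z":0,"rx":0,"ry":0,"rz":0,"claw":0},{"x":0.016,"y":-0.003,"z":0,"rx":0,"ry":0,"rz":0,"claw":0},{"x":0.016,"y":-0.003,"z":0,"rx":0,"ry":0,"rz":0,"claw":0},{"x":0.016,"y":-0.003,"z":0,"rx":0,"ry":0,"rz":0,"claw":0},{"x":0.016,"y":-0.003,"z":0,"rx":0,"ry":0,"rz":0,"claw":0},{"x":0.016,"y":-0.003,"z":0,"rx":0,"ry":0,"rz":0,"claw":0},{"x":0.016,"y":-0.003,"z":0,"rx":0,"ry":0,"rz":0,"claw":0}]'
```

```text
time_s: 52.8
tcp_pos: [0.4649, -0.4215, 0.0774]
ee_rot: [[0.982, -0.191, -0.005], [-0.191, -0.982, 0.002], [-0.005, -0.001, -1.0]]
wrist_force: [-9.1, 1.0, 2.9]
gripper_width: 0.008
gripper_force: 4.4
```

```bash
python3 -m pendant '[{"x":0.006,"y":-0.001,"z":0,"rx":0,"ry":0,"rz":0,"claw":0},{"x":0.012,"y":-0.002,"z":0,"rx":0,"ry":0,"rz":0,"claw":0},{"x":0.012,"y":-0.002,"z":0,"rx":0,"ry":0,"rz":0,"claw":0},{"x":0.012,"y":-0.002,"z":0,"rx":0,"ry":0,"rz":0,"claw":0},{"x":0.012,"y":-0.002,"z":0,"rx":0,"ry":0,"rz":0,"claw":0},{"x":0.012,"y":-0.002,"z":0,"rx":0,"ry":0,"rz":0,"claw":0},{"x":0.012,"y":-0.002,"z":0,"rx":0,"ry":0,"rz":0,"claw":0},{"x":0.012,"y":-0.002,"z":0,"rx":0,"ry":0,"rz":0,"claw":0}]'
python3 -m pendant '[{"x":-0.1,"y":0.02,"z":0,"rx":0,"ry":0,"rz":0,"claw":0},{"x":-0.25,"y":0.05,"z":0,"rx":0,"ry":0,"rz":0,"claw":0},{"x":-0.35,"y":0.07,"z":0.2,"rx":0,"ry":0,"rz":0,"claw":0},{"x":-0.4,"y":0.2,"z":0.4,"rx":0,"ry":0,"rz":0,"claw":0},{"x":-0.4,"y":0.3,"z":0.6,"rx":0,"ry":0,"rz":0,"claw":0},{"x":-0.4,"y":0.4,"z":0.8,"rx":0,"ry":0,"rz":0,"claw":0},{"x":-0.4,"y":0.5,"z":0.8,"rx":0,"ry":0,"rz":0,"claw":0},{"x":-0.4,"y":0.5,"z":0.8,"rx":0,"ry":0,"rz":0,"claw":0}]'
python3 - <<'E'
from chk import *
for n in("side","top","wrist"):
  q=capture(n);g=cv2.cvtColor(q["color"],cv2.COLOR_RGB2GRAY)
  print(n,"on",proj(q,[.4877,-.4248,.092]).round(1),[(np.round(r["centre"],1),round(r["conf"],2)) for r in search_frame(q,"power_tip")])
  if n=="side":
    b=(g[285:325,370:425]<60).astype(np.uint8);k,l,st,ce=cv2.connectedComponentsWithStats(b);print([(np.round(ce[i]+[370,285],1),st[i][4]) for i in range(1,k) if st[i][4]>20])
  if n=="top":phcheck(q);print([(np.round(r["centre"],1),round(r["conf"],2)) for r in search_frame(q,"tester")])
E
```

```text
time_s: 53.8
tcp_pos: [0.4652, -0.4214, 0.0774]
ee_rot: [[0.981, -0.192, -0.011], [-0.192, -0.981, 0.004], [-0.011, -0.002, -1.0]]
wrist_force: [-14.5, 1.9, 6.4]
gripper_width: 0.005
gripper_force: 7.1
time_s: 54.8
tcp_pos: [0.3727, -0.2971, 0.2797]
ee_rot: [[0.982, -0.187, 0.008], [-0.187, -0.982, -0.003], [0.008, 0.002, -1.0]]
wrist_force: [0.6, 0.0, -0.6]
gripper_width: 0.004
gripper_force: 0.0
side on [408.3 296.7] [(array([400.5, 303. ]), 0.47), (array([246.7, 121.5]), 0.22)]
[]
top on [475.2 207.8] [(array([471.7, 211.5]), 0.68)]
a1 [ 2.9 -0. ] [ 51. 114.] -1.9 0.83
a2 [4.  0.3] [112.  49.] 0.5 0.56
b1 [ 6.7 -1.3] [107.  49.] 0.3 0.56
b2 [ 2.3 -1.7] [110.  49.] 0.2 0.97
[]
wrist on [431.9  31.9] [(array([431.3,  34.9]), 0.63), (array([418. ,  67.9]), 0.21)]
```

```bash
python3 -c "
from station import *
print(finish_job())"
```

```text
the job is handed in; nothing more can be done
None
```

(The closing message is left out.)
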